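# Close down the bar cart

## Robot

A 6-joint arm with a two-finger parallel gripper is mounted at the origin on the work surface. World frame = base frame: x ahead of the robot, y to its left, z up, the work surface at z = 0. Lengths are in m, angles in rad, forces in N, time in s.
With the tool pointing down it reaches from about 0.35 to 0.975 m from the base axis. Payload 4.9 kg.
Tool frame: the origin (TCP) lies at the very end of the fingers, on their centre line; the grasp point (between the pads) lies 19 mm behind it; z points along the fingers, y is the line along which they close (so a half turn about z gives the same grasp; the last joint's range is limited). The gripper opens to 85 mm and grips with 20 to 120 N. Pads are 22 mm wide; open, the fingers measure 114 mm over their backs; the gripper's body (76 mm by 85 mm) begins 54 mm behind the grasp point. The pads swing forward as they close: fully open they stand 13 mm farther back than shut.
Start: joints at [-1.441, 0.053, 1.613, -0, 1.476, -0.119], TCP at [0.154, -0.606, 0.231] pointing down, gripper open.
Joint ranges: [-3.01, 3.01], [-1.01, 2.22], [0.06, 2.58], [-1.02, 4.17], [0.09, 2.62], [-3.14, 3.14]. Speed limits (rad/s): [2.57, 2.57, 3.14, 3.14, 3.14, 3.14].

## Interface

Orientations are given as a unit quaternion [w, x, y, z].
In Python, from plant import manip gives the robot as it stands.
- The arm moves only by the tool move_arm, never from a script. Its argument "plan" is a list that holds one entry, the list of rows, each a list of 7 numbers: the shift along the tool's x, y, z as a fraction of full scale, then the turn, a rotation vector about the tool's x, y, z as a fraction of full scale, then the closure, from 0 (fully open) to 1 (shut). In form: [[[dx, dy, dz, wx, wy, wz, fingers], ...]]. A call has exactly 10 rows; each row shifts and turns the commanded pose from where the row before left it, along the tool's axes as they then stand; what a row does not reach is not made up. Full scale, the value 1, is 0.12 m for a shift and 0.15 rad for a turn. A row lasts 1/8 s, in which the tool goes at most 62.5 mm and 10.7 degrees, less where a joint would pass 70% of its speed; a pose out of reach is approached as far as the arm can. A call with a number of a shift or a turn outside -1 to 1 is refused whole. A call with a gripper value outside its range is refused whole. The fingers move at their own pace and stop on an object; the grip force is fixed at half the most. Time passes only in rows, so rows that do not move let the fingers close, or fill a call up. It gives the time, the measured TCP pose, the force, the opening and the grip force at its end, in the units of the state.
- manip.state(): the state, without advancing time (a new reading comes with each control period).
- manip.grab_frame(name): name is "side" or "top"; returns a dict with "pixels" (400x640x3 uint8, blue, green, red), "depth" (400x640 float32, m along the optical axis (not along the pixel's ray), 0 where there is no reading), "vfov" (degrees; the focal length in pixels is half the picture's height over the tangent of half this angle, whatever the lens; pixels are square), "cx", "cy" (the principal point, pixels), "dist_coeffs" ([k1, k2, p1, p2, k3] as OpenCV has them; the pictures are not rectified), "view" (4x4, takes a point from world to camera coordinates). Camera axes: x right, y down, z forward; pixel columns grow to the right and rows downward; lengths in m; the calibration is good to about 2 mm. A picture is of the moment at which its call begins.
- manip.job_done(): hands the job in; it is judged then, once.
The state is a dict: "time": time; "joint_pos": joint angles; "joint_vel": joint speeds; "joint_efforts": joint torques, N m; "tool_pos": TCP position; "tool_rot": TCP orientation; "contact_force": force on the tool from outside, world axes, zero at the start; "ft_torque": the same for the moment, N m; "gripper_width": opening from 0.0 (shut) to 1.0 (fully open); "grasp_force": force on a finger pad.
Only numpy, scipy, OpenCV 4.12 (cv2) and the standard library are available. Lean on these libraries where they do the work, as an engineer would, in place of code of your own. Each camera call takes 0.05 s, during which the arm holds its last target. There are 200 camera calls.

## Task

Close the bar cart down for the night. Put every bar tool that is out on the tray (jigger, shaker lid, round tin, bar blade: whichever are there) into the open wooden chest, lift the knuckle of the chest's locked folding stay until it gives, and close the lid fully. Also swing the bottle holder arm in, clockwise seen from above, from its first hole to the next one, pulling up its spring plunger and letting it snap home there, and stand the bottle upright on the arm's dish; do not knock the bottle over, and leave the bowls and the spoon rest where they are.

Things in the scene. Friction and masses are not known exactly. Their poses are not given: they have to be found in the camera images.
- chest: Fixed walnut tool chest, outside 320 (its x) x 240 (its y) x 70 mm high, walls and floor 10 mm thick, empty, open on top. Origin: centre of the underside. Its lid is hinged along the top of the +y wall (at y +120, z 70 mm) and stands open, 5 degrees inwards from upright, held by one folding steel stay in the plane x = -125 mm.
- lid_edge (a point): Point at the middle of the lid's free edge, on its outer face. The lid is a hollow cover 320 x 240 x 34 mm, 0.45 kg: its rim plane passes through the hinge line, its outer face lies 34 mm outside the rim plane, and this point is 235 mm from the hinge line along the lid.
- lid (a joint): Lid angle, rad: 0 = open and locked by the stay, 1.484 = fully closed. The damped hinge has 0.2 N m of friction: with the stay released the lid stays put near upright, and from about 0.35 rad on it sinks shut by itself; it can be pushed down from behind and above on its outer face. It cannot be pushed shut while the stay is locked.
- knuckle (a point): Centre of the stay's knuckle at the elbow of its two links: a steel barrel, diameter 26, length 28 mm, axis along chest x, to be pinched by its flat ends (it turns in the fingers). Start: chest x -125, y 46, z 120 mm, hanging 6 mm under the line of the two pins. Lower link: 79 mm long, about a pin on the chest at x -125, y -15, z 70; upper link: 94 mm, pinned to the lid 120 mm from the hinge.
- stay (a joint): Bend of the stay at the knuckle, rad: 0 = locked on the stop, 0.14 = links in line; above that the stay is unlocked and folds up and away from the hinge (towards chest -y) as the lid closes, about 3.3 when closed. Lifting takes about 5 N. Let go beyond about 0.5, it stays where it is; let go below 0.3, it may drop back and lock.
- jigger: Loose steel jigger, 62 mm tall, standing: upper cup 47 mm across from 41 to 62 mm height, waist 22 mm at 30 mm, foot 42 mm across. Origin: centre of the underside, z up. 0.11 kg. May be absent.
- shaker_lid: Loose chrome shaker lid, 64 mm tall, standing: skirt 68 mm across, dome, and on top a straight round cap 34 mm across from 40 to 64 mm height. Origin: centre of the underside, z up. 0.12 kg. May be absent.
- tin: Loose round steel garnish tin with its cover on, 61 mm across and 46 mm tall. Origin: centre of the underside, z up. 0.13 kg. May be absent.
- bar_blade: Loose flat steel bar blade (bottle opener), 130 mm long (its x), 38 mm wide (its y), lying flat; its middle 70 mm is a black rubber sleeve 10 mm thick. Origin: centre of the underside, z up. 0.12 kg. May be absent.
- pivot (a point): Vertical axis of the bottle holder arm (top of its hub), on a fixed steel post on the tray, 120 mm above the tray. Under the arm a fixed index plate has three holes 45 degrees apart.
- holder_arm (a joint): Angle of the holder arm, rad, growing clockwise seen from above: 0 = first hole (start, swung out), 0.785 = next hole, 1.571 = last hole. It is pinned until the plunger is pulled, with about 0.02 rad of play, and turns with little friction.
- plunger_knob (a point): Centre of the black plunger knob, 30 mm in diameter and 24 mm tall, 140 mm above the tray when home, standing on the arm 75 mm from the pivot axis (on the line from pivot to dish). Pull straight up.
- plunger (a joint): Lift of the plunger, m: 0 = pin home in a hole, 0.008 = pin riding on top of the plate, 0.016 = end of travel. The pin leaves the hole above 0.008. Spring: 3.6 N at 0, 8.4 N at 0.016; it snaps in by itself when let go within 0.02 rad of a hole.
- dish (a point): Centre of the floor of the holder arm's round dish, 175 mm from the pivot axis: 107 mm above the tray, floor 74 mm across, rim 7 mm high and 88 mm across outside.
- bottle: Loose closed amber bottle, 200 mm tall, 0.5 kg: body 60 mm in diameter up to 112 mm, neck 27 mm in diameter from 146 to 176 mm, stopper 31 mm in diameter above. Origin: centre of the underside, z up. Starts upright on the tray.
- bowls: Bystander: stack of three nesting glass bowls, 150 mm across, 82 mm high. Origin: centre of the underside.
- spoon_rest: Bystander: flat bamboo spoon rest, 170 mm long (its x), 90 mm at its round end, 14 mm high. Origin: in the underside, near the middle.
Things that resemble listed ones, but are neither listed nor needed, are in the scene too. Of the things that look like the bottle, take the one that is farthest to the robot's left at the start.

How it is judged:
On the way, in this order (a step that is already met when the one before it is completed fails the run):
1. the chest's stay is lifted past the straight and unlocked, the lid still up (value of joint stay above 0.3 rad and value of joint lid below 1.2 rad), for 0.1 s.
2. the lid is fully closed with every tool that was out inside the chest (value of joint lid above 1.45 rad and x of jigger in the frame of chest between -0.15 and 0.15 m and y of jigger in the frame of chest between -0.11 and 0.11 m and z of jigger in the frame of chest between 0 and 0.07 m and x of shaker_lid in the frame of chest between -0.15 and 0.15 m and y of shaker_lid in the frame of chest between -0.11 and 0.11 m and z of shaker_lid in the frame of chest between 0 and 0.07 m and x of tin in the frame of chest between -0.15 and 0.15 m and y of tin in the frame of chest between -0.11 and 0.11 m and z of tin in the frame of chest between 0 and 0.07 m and x of bar_blade in the frame of chest between -0.15 and 0.15 m and y of bar_blade in the frame of chest between -0.11 and 0.11 m and z of bar_blade in the frame of chest between 0 and 0.07 m), for 0.3 s.
At the end, for the whole second after the job is handed in: Lid fully closed (above 1.45 of 1.484 rad) with every present tool inside the chest's walls; holder arm within 0.05 rad of its next hole (0.785) with the plunger home (under 3 mm); bottle standing at rest on the dish, within 15 mm of its centre, upright within 0.08 rad (all of step 2 and value of joint holder_arm between 0.735 and 0.835 rad and value of joint plunger below 0.003 m and horizontal distance between bottle and dish below 0.015 m and z of bottle in the frame of dish between -0.006 and 0.006 m and angle between bottle's own z axis and vertical below 0.08 rad and linear speed of bottle below 0.03 m/s); the robot touches nothing.
It fails at once if the bowls or the spoon rest are moved more than 40 mm (distance of any of bowls, spoon_rest from where it was at the start of the episode above 0.04 m).
It fails at once if the bottle is knocked over (tilted more than 0.8 rad) (angle between bottle's own z axis and vertical above 0.8 rad).
Of jigger, shaker_lid, tin, bar_blade only 2 to 3 are there at a start; the rules pass over those that are not, and their reading is None.
At some moment in a run one of jigger, shaker_lid, tin, bar_blade may be knocked a few centimetres aside while the robot is not near it.
It also fails if it takes over 208 s, if anything falls off the work surface, if the arm or the gripper's body presses on something with over 40 N, if the wrist force passes 120 N, or if a joint passes its speed limit or range.

## Working session

There is one attempt and no reset: what is moved stays moved. The work goes in short steps, Python scripts to look and compute and a tool call to move; the robot and the scene stay as the last step left them, time stands still between calls to the robot, and variables do not carry over. Pictures are saved under pics/ and viewed, at most 14 in all, crops included, and the job is handed in when it is done.

Besides the shell and the picture viewer there is one more tool, called after ">>>" by a JSON object that holds its "op" and its "data". move_arm: Moves the arm, as the interface text tells. Its arguments: {"type":"object","properties":{"plan":{"type":"array"}},"required":["plan"]}

```bash
ls; mkdir -p pics; cat > h.py <<'E'
import numpy as np, cv2
from plant import manip
def grab(n):
    f=manip.grab_frame(n); return f
def K(f):
    fl=200/np.tan(np.radians(f["vfov"])/2); return np.array([[fl,0,f["cx"]],[0,fl,f["cy"]],[0,0,1]])
def ray(f,u,v):
    p=cv2.undistortPoints(np.array([[[u,v]]],float),K(f),np.array(f["dist_coeffs"],float))[0,0]
    R=np.array(f["view"])[:3,:3];t=np.array(f["view"])[:3,3]
    return -R.T@t, R.T@np.array([p[0],p[1],1.])
def onz(f,u,v,z):
    o,d=ray(f,u,v); return o+d*(z-o[2])/d[2]
def dep(f,u,v,r=1):
    a=f["depth"][int(v)-r:int(v)+r+1,int(u)-r:int(u)+r+1];a=a[a>0]
    o,d=ray(f,u,v); return o+d*np.median(a) if a.size else None
def cloud(f):
    h,w=f["depth"].shape
    vv,uu=np.mgrid[:h,:w]
    p=cv2.undistortPoints(np.stack([uu,vv],-1).reshape(-1,1,2).astype(float),K(f),np.array(f["dist_coeffs"],float)).reshape(h,w,2)
    R=np.array(f["view"])[:3,:3];t=np.array(f["view"])[:3,3]
    c=np.dstack([p,np.ones((h,w))])*f["depth"][...,None]
    X=(c-t)@R; X[f["depth"]<=0]=np.nan; return X
def proj(f,X):
    V=np.array(f["view"]);r=cv2.Rodrigues(V[:3,:3])[0]
    return cv2.projectPoints(np.array(X,float).reshape(-1,1,3),r,V[:3,3],K(f),np.array(f["dist_coeffs"],float))[0].reshape(-1,2)
E
python3 - <<'E'
from h import *
print(manip.state())
for n in("side","top"):
    f=grab(n); cv2.imwrite(f"pics/{n}0.png",f["pixels"]); np.savez(f"{n}0.npz",**f)
    print(n,f["vfov"],f["cx"],f["cy"],f["dist_coeffs"],np.round(f["view"],3).tolist(),(f["depth"]>0).mean())
E
```

```text
pics
{'time': 0.0, 'joint_pos': array([-1.44098940e+00,  5.33762568e-02,  1.61430437e+00,  2.70686062e-05,
        1.47596935e+00, -1.18982934e-01]), 'joint_vel': array([-9.24302469e-04, -2.46096363e-04, -4.81730920e-04, -4.12698986e-05,
       -5.12727881e-04,  2.02956353e-03]), 'joint_efforts': array([-1.21368130e-04, -3.93683910e+01, -3.70174026e+01, -1.11129787e-04,
        7.02518126e-03, -1.86156456e-05]), 'tool_pos': array([ 0.15383203, -0.60513491,  0.23004478]), 'tool_rot': array([-1.02871848e-03,  9.92272558e-01,  1.24073009e-01,  7.90489585e-06]), 'contact_force': array([-0.1610646 ,  0.0002323 , -0.06871042]), 'ft_torque': array([ 0.01450762, -0.06676402, -0.03106934]), 'grasp_force': 0.0, 'gripper_width': 1.0001640204959934}
side 54.95053933355906 320.978127827324 201.99302670744848 [-0.08036377  0.          0.          0.          0.        ] [[-0.785, -0.62, -0.003, 0.403], [-0.362, 0.462, -0.809, 0.368], [0.503, -0.634, -0.588, 0.938], [0.0, 0.0, 0.0, 1.0]] 0.9904140625
top 50.08833731196874 322.4680308861619 204.21357205363017 [0.01615267 0.         0.         0.         0.        ] [[-0.028, -1.0, 0.005, -0.047], [-0.996, 0.027, -0.082, 0.522], [0.082, -0.007, -0.997, 1.391], [0.0, 0.0, 0.0, 1.0]] 0.996078125
```

View pics/side0.png

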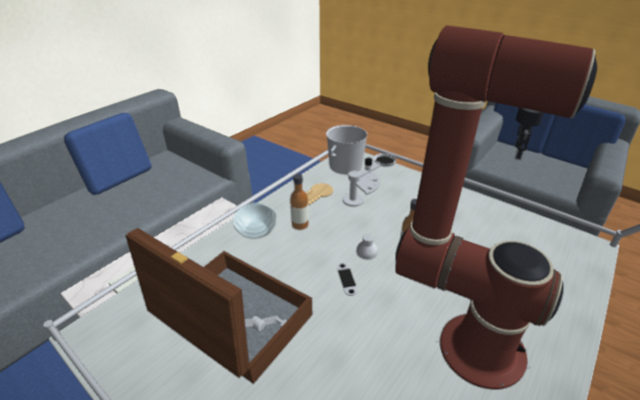

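View pics/top0.png

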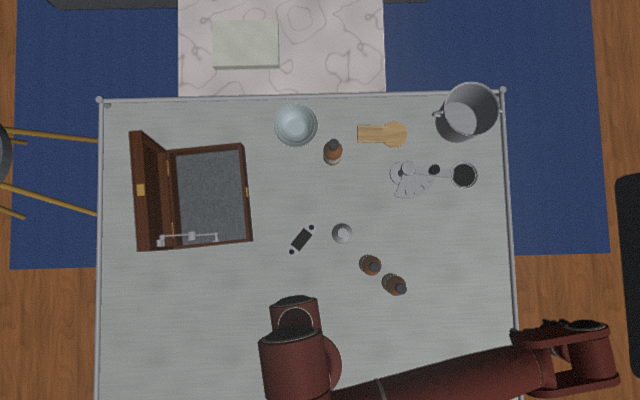

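The top view shows the chest at (190,195), with the stay at (190,237). The bar blade is at (302,240), a round chrome thing at (342,233) and the spoon rest at (382,133). The bowls are at (295,125), the holder pivot at (405,170), the plunger at (434,170) and the dish at (464,175). Three things look like the bottle: (333,152), (370,265) and (395,285). The one farthest left is (333,152).

```bash
cat > m0.py <<'E'
from h import *
f=dict(np.load("top0.npz")); s=dict(np.load("side0.npz"))
X=cloud(f); S=cloud(s)
for n,(u,v) in dict(blade=(302,240),lid=(342,233),bott=(333,146),b2=(370,268),b3=(396,288),piv=(405,168),knob=(434,170),dish=(464,175),bowl=(295,125),spoon=(395,133),bucket=(460,120),table=(300,300)).items():
    print(n,np.round(X[v,u],3))
# objects above table in top, heightmap blobs
m=((X[...,2]>0.006)&(X[...,2]<0.5)).astype(np.uint8); m[:105]=0; m[:, :105]=0; m[:,510:]=0
n,l,st,c=cv2.connectedComponentsWithStats(m)
for i in range(1,n):
    if st[i,4]>15:
        P=X[l==i]; print(st[i],"min",np.round(P.min(0),3),"max",np.round(P.max(0),3))
a=cv2.resize(f["pixels"][120:300,270:490],None,fx=3.6,fy=3.3,interpolation=cv2.INTER_CUBIC)[:600,:800]
cv2.imwrite("pics/crop0.png",a)
b=cv2.resize(s["pixels"][140:300,230:430],None,fx=4,fy=3.75,interpolation=cv2.INTER_CUBIC)
cv2.imwrite("pics/crop1.png",b)
E
python3 m0.py
```

```text
blade [0.404 0.01  0.012]
lid [ 0.423 -0.12   0.063]
bott [ 0.676 -0.095  0.196]
b2 [ 0.32  -0.19   0.199]
b3 [ 0.261 -0.262  0.195]
piv [ 0.618 -0.319  0.116]
knob [ 0.604 -0.399  0.151]
dish [ 0.593 -0.504  0.106]
bowl [0.787 0.023 0.028]
spoon [ 0.756 -0.313  0.006]
bucket [ 0.797 -0.538 -0.003]
table [0.246 0.007 0.276]
[ 273  105   46   43 1586] min [ 0.705 -0.053  0.006] max [0.851 0.099 0.088]
[ 432  105   78  153 2099] min [ 0.332 -0.671  0.006] max [ 0.847 -0.413  0.159]
[452 105   8  12  32] min [ 0.808 -0.533  0.006] max [ 0.848 -0.51   0.014]
[357 122  50  26 610] min [ 0.707 -0.35   0.006] max [ 0.794 -0.183  0.02 ]
[  128   130   125   122 11423] min [0.382 0.174 0.006] max [0.769 0.585 0.319]
[323 138  20  28 405] min [ 0.652 -0.126  0.006] max [ 0.745 -0.067  0.205]
[ 390  160   88   39 1994] min [ 0.526 -0.545  0.006] max [ 0.663 -0.286  0.157]
[332 223  20  21 328] min [ 0.391 -0.153  0.007] max [ 0.457 -0.089  0.07 ]
[288 224  28  32 249] min [ 0.356 -0.034  0.006] max [0.457 0.057 0.018]
[359 255  22  21 358] min [ 0.292 -0.231  0.008] max [ 0.352 -0.173  0.204]
[382 274  25  22 419] min [ 0.23  -0.304  0.006] max [ 0.289 -0.246  0.205]
[ 269  295   53   36 1338] min [ 0.164 -0.046  0.208] max [0.254 0.093 0.499]
[323 336  19  55 523] min [-0.076 -0.107  0.006] max [ 0.093 -0.051  0.265]
```

View pics/crop0.png

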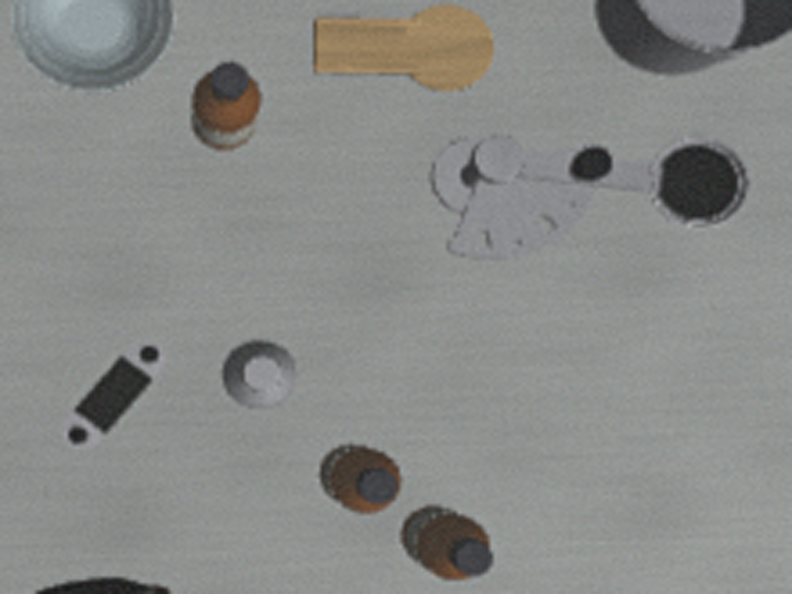

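View pics/crop1.png

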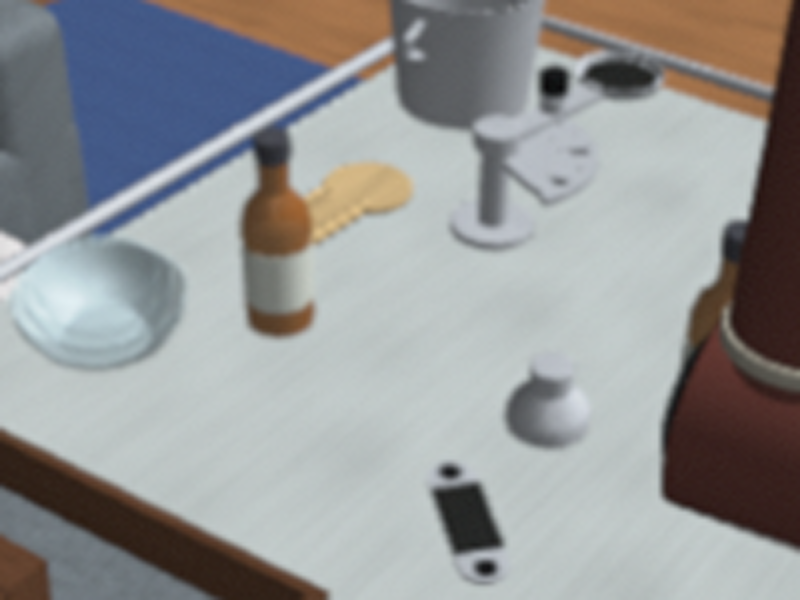

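The crops confirm it. The tools out are the bar blade (302,240) and the shaker lid (342,233), and the amber bottle at top (333,152) / side (300,205) is the leftmost of the three. Next I'll measure poses.

```bash
cat > m1.py <<'E'
from h import *
f=dict(np.load("top0.npz")); s=dict(np.load("side0.npz"))
X=cloud(f); hsv=cv2.cvtColor(f["pixels"],cv2.COLOR_BGR2HSV)
# chest wall tops
m=(np.abs(X[...,2]-0.07)<0.008); m[:, :165]=0; m[:,258:]=0; m[:135]=0;m[255:]=0
P=X[m][:,:2]; print(len(P))
r=cv2.minAreaRect(P.astype(np.float32)); print("chest rim rect",np.round(r[0],4),np.round(r[1],4),r[2]); print(np.round(cv2.boxPoints(r),3).tolist())
# dark blade sleeve
g=hsv[...,2]
def blob(mask,box,z,name):
    u0,v0,u1,v1=box; k=np.zeros_like(g); k[v0:v1,u0:u1]=mask[v0:v1,u0:u1]
    n,l,st,c=cv2.connectedComponentsWithStats(k); 
    for i in np.argsort(-st[1:,4])[:3]+1:
        if st[i,4]<8: continue
        vv,uu=np.nonzero(l==i); Q=np.array([onz(f,a,b,z)[:2] for a,b in zip(uu,vv)]).astype(np.float32)
        R=cv2.minAreaRect(Q); print(name,st[i].tolist(),c[i].round(1),"xy",onz(f,*c[i],z)[:2].round(4),np.round(R[1],3),round(R[2],1), "encl",np.round(cv2.minEnclosingCircle(Q)[0],4),np.round(cv2.minEnclosingCircle(Q)[1],4))
dark=(g<75).astype(np.uint8)
blob(dark,(285,220,320,262),0.008,"blade")
blob(dark,(424,155,446,185),0.152,"knob")
blob(dark,(448,160,482,192),0.107,"dish")
blob(dark,(322,135,345,155),0.2,"stopper")
k=((X[...,2]>0.056)&(X[...,2]<0.08)).astype(np.uint8); blob(k,(328,218,358,250),0.064,"cap")
k=((X[...,2]>0.112)&(X[...,2]<0.128)).astype(np.uint8); blob(k,(390,155,418,182),0.12,"hub")
k=((X[...,2]>0.112)&(X[...,2]<0.128)).astype(np.uint8); blob(k,(445,160,485,195),0.114,"rim")
a=cv2.resize(f["pixels"][125:260,120:260],None,fx=4.4,fy=4.4,interpolation=cv2.INTER_CUBIC)
cv2.imwrite("pics/crop2.png",a)
E
python3 m1.py
```

```text
1396
chest rim rect [0.555  0.3134] [0.3199 0.2652] 4.368515968322754
[[0.38499999046325684, 0.43299999833106995], [0.4059999883174896, 0.16899999976158142], [0.7250000238418579, 0.19300000369548798], [0.7039999961853027, 0.4580000042915344]]
blade [291, 229, 21, 22, 217] [301.  239.1] xy [0.4074 0.0132] [0.035 0.067] 49.8 encl [0.4078 0.0132] 0.037
blade [309, 225, 5, 4, 17] [310.9 226.6] xy [ 0.4479 -0.0205] [0.013 0.01 ] 88.4 encl [ 0.4465 -0.0208] 0.0075
blade [289, 250, 5, 4, 17] [291.1 251.4] xy [0.3679 0.0468] [0.013 0.01 ] 88.4 encl [0.3693 0.0471] 0.0074
knob [429, 165, 11, 10, 84] [433.9 169.3] xy [ 0.6058 -0.3987] [0.03  0.027] 88.4 encl [ 0.606 -0.398] 0.0166
dish [453, 164, 22, 22, 373] [463.5 174.8] xy [ 0.5932 -0.5022] [0.065 0.066] 86.8 encl [ 0.5938 -0.501 ] 0.0348
stopper [324, 139, 15, 16, 117] [330.8 145.3] xy [ 0.677  -0.0888] [0.03  0.051] 25.3 encl [ 0.6721 -0.0862] 0.0272
cap [337, 228, 11, 11, 91] [342.2 232.9] xy [ 0.4233 -0.1208] [0.031 0.032] 43.3 encl [ 0.4233 -0.1207] 0.0168
hub [401, 161, 15, 14, 158] [407.8 167.7] xy [ 0.618  -0.3271] [0.043 0.041] 88.4 encl [ 0.618  -0.3269] 0.0225
rim [474, 166, 4, 16, 19] [476.1 174.2] xy [ 0.593  -0.5387] [0.047 0.008] 0.8 encl [ 0.5952 -0.5356] 0.0237
```

View pics/crop2.png

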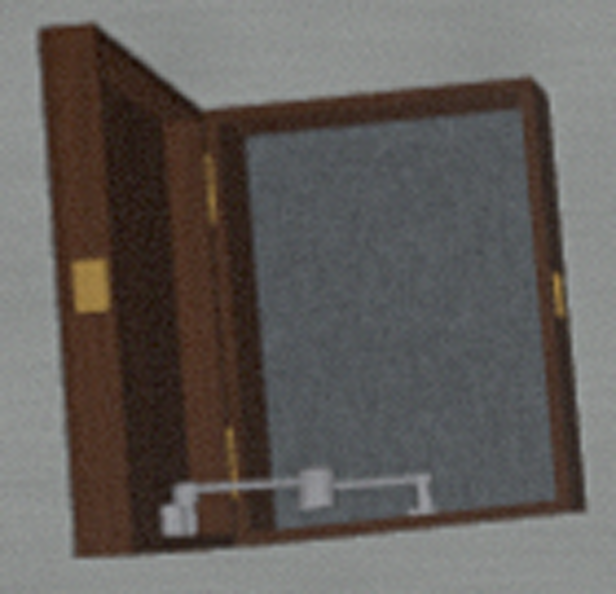

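```bash
cat > pl.py <<'E'
from h import *
from scipy.spatial.transform import Rotation as Ro
C=np.array([0.5565,0.3007,0.]); TH=np.arctan2(0.024,0.319); cx=np.array([np.cos(TH),np.sin(TH),0]); cy=np.array([-np.sin(TH),np.cos(TH),0])
def ch(x,y,z): return C+cx*x+cy*y+np.array([0,0,z])
def R0():
    w,x,y,z=manip.state()["tool_rot"]; return Ro.from_quat([x,y,z,w])
def down(yaw): # tool x at yaw (deg), z down
    a=np.radians(yaw); X=np.array([np.cos(a),np.sin(a),0]);Z=np.array([0,0,-1.]); return Ro.from_matrix(np.column_stack([X,np.cross(Z,X),Z]))
def plan(way,p0=None,r0=None,g=0):
    """way: list of (target xyz, target rot or None, nrows)"""
    p=np.array(manip.state()["tool_pos"] if p0 is None else p0); r=R0() if r0 is None else r0; n=0
    for t,rt,k in way:
        rt=rt or r; w=(r.inv()*rt).as_rotvec()/k; d=(np.array(t)-p)/k
        for i in range(k):
            v=np.round(np.r_[r.inv().apply(d)/0.12,w/0.15],3); print(n,v.tolist(),"" if np.abs(v).max()<=1 and np.linalg.norm(v[:3])<.521 else "TOO BIG"); r=r*Ro.from_rotvec(w); n+=1
        p=np.array(t)
def st():
    s=manip.state(); x=R0().apply([1,0,0]); z=R0().apply([0,0,1])
    print("t",round(s["time"],2),"p",s["tool_pos"].round(4),"yaw",np.degrees(np.arctan2(x[1],x[0])).round(2),"z",z.round(3),"F",s["contact_force"].round(1),"w",round(s["gripper_width"],3),"gf",round(s["grasp_force"],1),"q",s["joint_pos"].round(2))
E
python3 - <<'E'
from pl import *
f=dict(np.load("top0.npz"));s=dict(np.load("side0.npz"))
print(proj(f,ch(-.125,.046,.133)),proj(f,[0.618,-0.327,0.12]),ch(-.125,.046,.12))
st(); Y=down(94.3)
a=manip.state()["tool_pos"]
plan([([.19,-.5,.3],down(14.2+16.02*2),2),([.4233,-.1208,.3],Y,8+0)][:2])
print("bottle base check"); 
# bottle body label/bottom via side: amber/white mask centroid ray
for (u,v) in [(299,182)]: print(onz(s,u,v,.2))
E
```

```text
[[191.36118486 235.13009554]] [[407.78988187 167.72570149]] [0.42840121 0.33719248 0.12      ]
t 0.1 p [ 0.1538 -0.6052  0.2302] yaw 14.26 z [-0.     0.002 -1.   ] F [ 0.2 -0.1 -0.9] w 0.998 gf 0.0 q [-1.44  0.05  1.61 -0.    1.48 -0.12]
0 [0.254, -0.388, -0.29, -0.006, -0.002, -1.861] TOO BIG
1 [0.351, -0.303, -0.291, -0.006, -0.002, -1.861] TOO BIG
2 [0.453, -0.098, -0.0, 0.0, 0.0, -0.699] 
3 [0.461, -0.05, -0.0, 0.0, 0.0, -0.699] 
4 [0.464, -0.001, -0.0, 0.0, 0.0, -0.699] 
5 [0.461, 0.047, -0.0, 0.0, 0.0, -0.699] 
6 [0.454, 0.095, -0.0, 0.0, 0.0, -0.699] 
7 [0.441, 0.142, -0.0, 0.0, 0.0, -0.699] 
8 [0.424, 0.188, -0.0, 0.0, 0.0, -0.699] 
9 [0.402, 0.231, -0.0, 0.0, 0.0, -0.699] 
bottle base check
[ 0.6523218  -0.06766168  0.2       ]
```

```bash
python3 - <<'E'
from pl import *
plan([([.4233,-.1208,.26],down(94.3),10)])
E
```

```text
0 [0.317, -0.336, -0.024, -0.001, -0.001, -0.931] 
1 [0.361, -0.289, -0.024, -0.001, -0.001, -0.931] 
2 [0.397, -0.235, -0.024, -0.001, -0.001, -0.931] 
3 [0.426, -0.178, -0.024, -0.001, -0.001, -0.931] 
4 [0.447, -0.117, -0.025, -0.001, -0.001, -0.931] 
5 [0.459, -0.053, -0.025, -0.001, -0.001, -0.931] 
6 [0.462, 0.011, -0.025, -0.001, -0.001, -0.931] 
7 [0.456, 0.075, -0.025, -0.001, -0.001, -0.931] 
8 [0.441, 0.138, -0.025, -0.001, -0.001, -0.931] 
9 [0.417, 0.198, -0.025, -0.001, -0.001, -0.931]
```

>>> {"op": "move_arm", "data": {"plan": [[[0.317,-0.336,-0.024,0,0,-0.931,0],[0.361,-0.289,-0.024,0,0,-0.931,0],[0.397,-0.235,-0.024,0,0,-0.931,0],[0.426,-0.178,-0.024,0,0,-0.931,0],[0.447,-0.117,-0.025,0,0,-0.931,0],[0.459,-0.053,-0.025,0,0,-0.931,0],[0.462,0.011,-0.025,0,0,-0.931,0],[0.456,0.075,-0.025,0,0,-0.931,0],[0.441,0.138,-0.025,0,0,-0.931,0],[0.417,0.198,-0.025,0,0,-0.931,0]]]}}

```text
time: 1.35
tool_pos: [0.4238, -0.1195, 0.2606]
tool_rot: [0.0, 0.679, 0.734, -0.0]
contact_force: [-0.9, -1.4, -0.3]
gripper_width: 1.0
grasp_force: 0.0
```

```bash
python3 - <<'E'
from pl import *
st()
f=grab("top"); np.savez("t1.npz",**f); st()
s=grab("side"); np.savez("s1.npz",**s); cv2.imwrite("pics/s1.png",np.hstack([cv2.resize(s["pixels"],(400,250)),cv2.resize(f["pixels"],(400,250))]))
# shaker lid in side view: cap top
plan([([.4233,-.1208,.10],down(94.3),4),([.4233,-.1208,.045],down(94.3),3)])
E
```

```text
t 1.35 p [ 0.4238 -0.1195  0.2606] yaw 94.52 z [ 0. -0. -1.] F [-0.9 -1.4 -0.3] w 1.0 gf 0.0 q [-0.44 -0.43  1.98 -0.    1.59 -0.52]
t 1.4 p [ 0.426  -0.1144  0.2611] yaw 95.1 z [ 0.003  0.005 -1.   ] F [ 0.4  3.7 -0.3] w 1.001 gf 0.0 q [-0.43 -0.43  1.98  0.01  1.59 -0.52]
0 [-0.007, -0.004, 0.335, 0.001, -0.002, 0.014] 
1 [-0.007, -0.004, 0.335, 0.001, -0.002, 0.014] 
2 [-0.007, -0.004, 0.335, 0.001, -0.002, 0.014] 
3 [-0.007, -0.004, 0.335, 0.001, -0.002, 0.014] 
4 [0.0, 0.0, 0.153, -0.0, 0.0, 0.0] 
5 [0.0, 0.0, 0.153, -0.0, 0.0, 0.0] 
6 [0.0, 0.0, 0.153, -0.0, 0.0, 0.0]
```

View pics/s1.png

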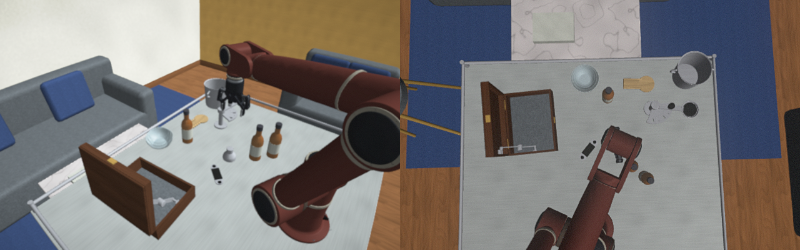

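>>> {"op": "move_arm", "data": {"plan": [[[0,0,0,0,0,0,0],[0,0,0.33,0,0,0,0],[0,0,0.33,0,0,0,0],[0,0,0.33,0,0,0,0],[0,0,0.33,0,0,0,0],[0,0,0.16,0,0,0,0],[0,0,0.16,0,0,0,0],[0,0,0.15,0,0,0,0],[0,0,0,0,0,0,0],[0,0,0,0,0,0,0]]]}}

```text
time: 2.7
tool_pos: [0.4235, -0.1224, 0.0466]
tool_rot: [0.0, 0.681, 0.732, 0.0]
contact_force: [0.6, 0.2, -0.7]
gripper_width: 0.999
grasp_force: 0.0
```

```bash
python3 - <<'E'
from pl import *
st()
f=grab("side"); a=cv2.resize(f["pixels"][150:300,280:480],None,fx=3,fy=3,interpolation=cv2.INTER_CUBIC); cv2.imwrite("pics/s2.png",a)
E
```

```text
t 2.7 p [ 0.4235 -0.1224  0.0466] yaw 94.15 z [ 0.001 -0.    -1.   ] F [ 0.6  0.2 -0.7] w 0.999 gf 0.0 q [-0.45 -0.21  2.19 -0.    1.16 -0.52]
```

View pics/s2.png

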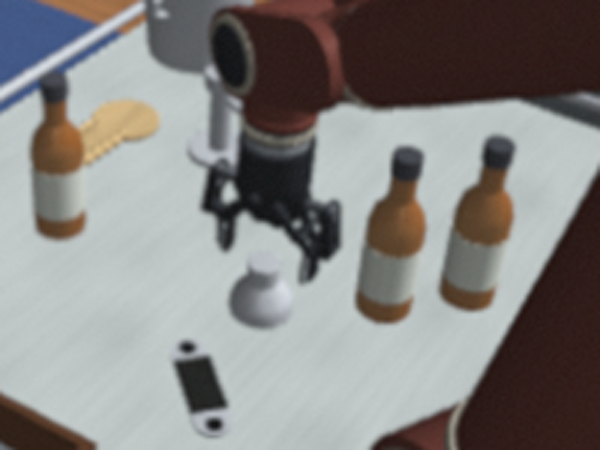

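>>> {"op": "move_arm", "data": {"plan": [[[0,0,0,0,0,0,1],[0,0,0,0,0,0,1],[0,0,0,0,0,0,1],[0,0,0,0,0,0,1],[0,0,0,0,0,0,1],[0,0,0,0,0,0,1],[0,0,0,0,0,0,1],[0,0,-0.1,0,0,0,1],[0,0,-0.2,0,0,0,1],[0,0,-0.3,0,0,0,1]]]}}

```text
time: 4.0
tool_pos: [0.4219, -0.1207, 0.1172]
tool_rot: [-0.002, 0.68, 0.733, -0.001]
contact_force: [0.2, -1.0, -1.6]
gripper_width: 0.374
grasp_force: 59.8
```

```bash
python3 - <<'E'
from pl import *
st()
Y=down(94.3)
p=[.4233,-.1208,.117]
print(ch(0.05,-0.04,0), ch(.05,-.04,0.2))
plan([([.4233,-.1208,.24],Y,2),(ch(.05,-.04,.24),Y,9),(ch(.05,-.04,.062),Y,5)],p,Y)
E
```

```text
t 4.0 p [ 0.4219 -0.1207  0.1172] yaw 94.27 z [-0.004  0.002 -1.   ] F [ 0.2 -1.  -1.6] w 0.374 gf 59.8 q [-0.45 -0.32  2.14 -0.    1.32 -0.52]
[0.60936001 0.26456388 0.        ] [0.60936001 0.26456388 0.2       ]
0 [0.0, 0.0, -0.513, 0.0, 0.0, 0.0] 
1 [0.0, 0.0, -0.513, 0.0, 0.0, 0.0] 
2 [0.343, 0.199, 0.0, 0.0, 0.0, 0.0] 
3 [0.343, 0.199, 0.0, 0.0, 0.0, 0.0] 
4 [0.343, 0.199, 0.0, 0.0, 0.0, 0.0] 
5 [0.343, 0.199, 0.0, 0.0, 0.0, 0.0] 
6 [0.343, 0.199, 0.0, 0.0, 0.0, 0.0] 
7 [0.343, 0.199, 0.0, 0.0, 0.0, 0.0] 
8 [0.343, 0.199, 0.0, 0.0, 0.0, 0.0] 
9 [0.343, 0.199, 0.0, 0.0, 0.0, 0.0] 
10 [0.343, 0.199, 0.0, 0.0, 0.0, 0.0] 
11 [0.0, 0.0, 0.297, 0.0, 0.0, 0.0] 
12 [0.0, 0.0, 0.297, 0.0, 0.0, 0.0] 
13 [0.0, 0.0, 0.297, 0.0, 0.0, 0.0] 
14 [0.0, 0.0, 0.297, 0.0, 0.0, 0.0] 
15 [0.0, 0.0, 0.297, 0.0, 0.0, 0.0]
```

>>> {"op": "move_arm", "data": {"plan": [[[0,0,-0.42,0,0,0,1],[0,0,-0.42,0,0,0,1],[0.386,0.224,0,0,0,0,1],[0.386,0.224,0,0,0,0,1],[0.386,0.224,0,0,0,0,1],[0.386,0.224,0,0,0,0,1],[0.386,0.224,0,0,0,0,1],[0.386,0.224,0,0,0,0,1],[0.386,0.224,0,0,0,0,1],[0.386,0.224,0,0,0,0,1]]]}}

```text
time: 5.25
tool_pos: [0.6104, 0.2657, 0.2183]
tool_rot: [-0.0, 0.68, 0.733, -0.001]
contact_force: [1.1, -0.7, 0.9]
gripper_width: 0.373
grasp_force: 59.9
```

>>> {"op": "move_arm", "data": {"plan": [[[0,0,0,0,0,0,1],[0,0,0.265,0,0,0,1],[0,0,0.265,0,0,0,1],[0,0,0.265,0,0,0,1],[0,0,0.265,0,0,0,1],[0,0,0.15,0,0,0,1],[0,0,0.115,0,0,0,1],[0,0,0,0,0,0,1],[0,0,0,0,0,0,0.3],[0,0,0,0,0,0,0]]]}}

```text
time: 6.5
tool_pos: [0.6115, 0.2646, 0.0617]
tool_rot: [0.001, 0.68, 0.733, 0.001]
contact_force: [0.3, 0.7, 0.5]
gripper_width: 0.786
grasp_force: 0.0
```

```bash
python3 - <<'E'
from pl import *
st()
f=grab("side"); a=cv2.resize(f["pixels"][180:380,100:360],None,fx=2.5,fy=2.5,interpolation=cv2.INTER_CUBIC); cv2.imwrite("pics/s3.png",a)
# blade re-measure in the side view
hsv=cv2.cvtColor(f["pixels"],cv2.COLOR_BGR2HSV); k=(hsv[...,2]<60).astype(np.uint8); k[:250]=0;k[310:]=0;k[:,:325]=0;k[:,370:]=0
n,l,s_,c=cv2.connectedComponentsWithStats(k)
for i in range(1,n):
    if s_[i,4]>6: print(s_[i],c[i].round(1),onz(f,*c[i],.008).round(4))
E
```

```text
t 6.5 p [0.6115 0.2646 0.0617] yaw 94.27 z [ 0.003  0.001 -1.   ] F [0.3 0.7 0.5] w 0.786 gf 0.0 q [ 0.3   0.3   1.64 -0.    1.21  0.22]
[339 270  16  17 171] [346.2 277.8] [0.4045 0.0176 0.008 ]
[350 290   3   3   9] [351. 291.] [0.3647 0.0503 0.008 ]
```

View pics/s3.png

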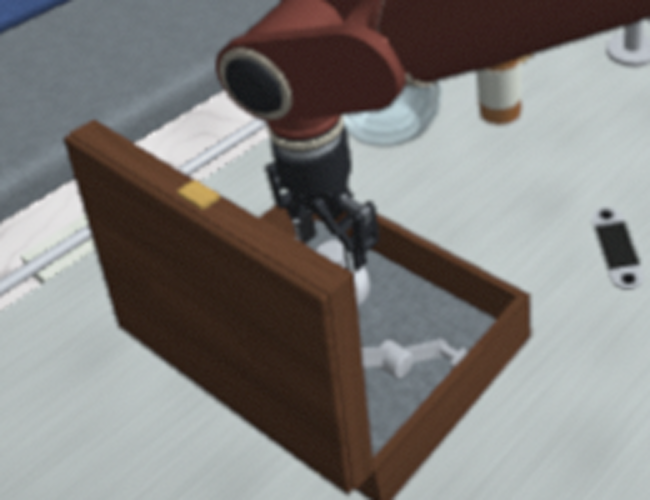

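```bash
python3 - <<'E'
from pl import *
Y=down(94.3);B=down(139.8)
c=ch(.05,-.04,.058)
plan([(c+[0,0,.18],Y,4),([.406,.015,.12],B,10)],c,Y)
E
```

```text
0 [0.0, 0.0, -0.375, 0.0, 0.0, 0.0] 
1 [0.0, 0.0, -0.375, 0.0, 0.0, 0.0] 
2 [0.0, 0.0, -0.375, 0.0, 0.0, 0.0] 
3 [0.0, 0.0, -0.375, 0.0, 0.0, 0.0] 
4 [-0.195, -0.185, 0.098, 0.0, 0.0, -0.529] 
5 [-0.179, -0.199, 0.098, 0.0, 0.0, -0.529] 
6 [-0.163, -0.213, 0.098, 0.0, 0.0, -0.529] 
7 [-0.146, -0.225, 0.098, 0.0, 0.0, -0.529] 
8 [-0.127, -0.236, 0.098, 0.0, 0.0, -0.529] 
9 [-0.108, -0.246, 0.098, 0.0, 0.0, -0.529] 
10 [-0.088, -0.253, 0.098, 0.0, 0.0, -0.529] 
11 [-0.068, -0.26, 0.098, 0.0, 0.0, -0.529] 
12 [-0.047, -0.264, 0.098, 0.0, 0.0, -0.529] 
13 [-0.026, -0.267, 0.098, 0.0, 0.0, -0.529]
```

>>> {"op": "move_arm", "data": {"plan": [[[0,0,0,0,0,0,0],[0,0,-0.375,0,0,0,0],[0,0,-0.375,0,0,0,0],[0,0,-0.375,0,0,0,0],[0,0,-0.375,0,0,0,0],[-0.195,-0.185,0.098,0,0,-0.529,0],[-0.179,-0.199,0.098,0,0,-0.529,0],[-0.163,-0.213,0.098,0,0,-0.529,0],[-0.146,-0.225,0.098,0,0,-0.529,0],[-0.127,-0.236,0.098,0,0,-0.529,0]]]}}

```text
time: 7.8
tool_pos: [0.508, 0.1388, 0.181]
tool_rot: [0.0, 0.521, 0.853, 0.0]
contact_force: [0.5, 0.0, 0.6]
gripper_width: 1.002
grasp_force: 0.0
```

>>> {"op": "move_arm", "data": {"plan": [[[-0.108,-0.246,0.098,0,0,-0.529,0],[-0.088,-0.253,0.098,0,0,-0.529,0],[-0.068,-0.26,0.098,0,0,-0.529,0],[-0.047,-0.264,0.098,0,0,-0.529,0],[-0.026,-0.267,0.098,0,0,-0.529,0],[0,0,0,0,0,0,0],[0,0,0.25,0,0,0,0],[0,0,0.25,0,0,0,0],[0,0,0,0,0,0,0],[0,0,0,0,0,0,0]]]}}

```text
time: 9.05
tool_pos: [0.4079, 0.015, 0.0636]
tool_rot: [0.001, 0.344, 0.939, 0.0]
contact_force: [0.7, 0.2, -0.3]
gripper_width: 1.002
grasp_force: 0.0
```

```bash
python3 - <<'E'
from pl import *
st()
f=grab("side"); a=cv2.resize(f["pixels"][170:320,270:450],None,fx=4,fy=4,interpolation=cv2.INTER_CUBIC)
for z in (0.0,):
    for p in ([.406,.015,.01],):
        q=(proj(f,p)[0]-[270,170])*4; cv2.circle(a,tuple(int(v) for v in q),3,(0,0,255),-1)
cv2.imwrite("pics/s4.png",a)
E
```

```text
t 9.05 p [0.4079 0.015  0.0636] yaw 139.74 z [ 0.002 -0.    -1.   ] F [ 0.7  0.2 -0.3] w 1.002 gf 0.0 q [-0.15 -0.33  2.25  0.    1.22 -1.01]
```

View pics/s4.png

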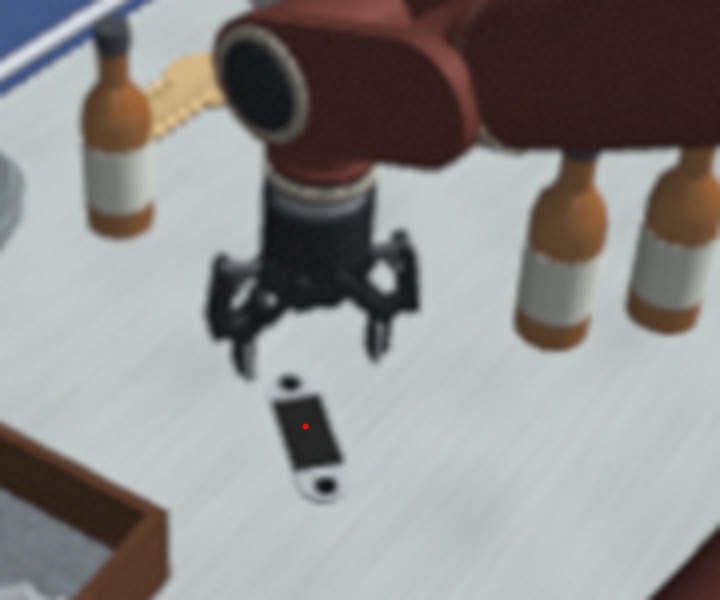

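>>> {"op": "move_arm", "data": {"plan": [[[-0.01,0,0.2,0,0,0,0],[0,0,0.15,0,0,0,0],[0,0,0.1,0,0,0,0],[0,0,0.05,0,0,0,0],[0,0,0,0,0,0,1],[0,0,0,0,0,0,1],[0,0,0,0,0,0,1],[0,0,0,0,0,0,1],[0,0,0,0,0,0,1],[0,0,0,0,0,0,1]]]}}

```text
time: 10.35
tool_pos: [0.4087, 0.0139, 0.0033]
tool_rot: [0.001, 0.344, 0.939, 0.0]
contact_force: [-1.0, -0.7, 4.8]
gripper_width: 0.42
grasp_force: 60.6
```

```bash
python3 - <<'E'
from pl import *
st(); 
E
```

```text
t 10.35 p [0.4087 0.0139 0.0033] yaw 139.73 z [ 0.002 -0.    -1.   ] F [-1.  -0.7  4.8] w 0.42 gf 60.6 q [-0.15 -0.22  2.28  0.    1.08 -1.02]
```

```bash
python3 - <<'E'
from pl import *
Y=down(94.3);B=down(139.8)
c=np.array([.407,.015,-.002]); e=ch(-.045,-.01,.0); print(e)
plan([(c+[0,0,.17],B,5),(e+[0,0,.17],Y,9),(e+[0,0,.013],Y,6)],c,B)
E
```

```text
[0.51237705 0.28735214 0.        ]
0 [0.0, 0.0, -0.283, 0.0, 0.0, 0.0] 
1 [0.0, 0.0, -0.283, 0.0, 0.0, 0.0] 
2 [0.0, 0.0, -0.283, 0.0, 0.0, 0.0] 
3 [0.0, 0.0, -0.283, 0.0, 0.0, 0.0] 
4 [0.0, 0.0, -0.283, 0.0, 0.0, 0.0] 
5 [0.088, 0.256, -0.002, 0.0, 0.0, 0.588] 
6 [0.11, 0.247, -0.002, 0.0, 0.0, 0.588] 
7 [0.132, 0.236, -0.002, 0.0, 0.0, 0.588] 
8 [0.152, 0.224, -0.002, 0.0, 0.0, 0.588] 
9 [0.171, 0.209, -0.002, 0.0, 0.0, 0.588] 
10 [0.189, 0.193, -0.002, 0.0, 0.0, 0.588] 
11 [0.205, 0.176, -0.002, 0.0, 0.0, 0.588] 
12 [0.22, 0.157, -0.002, 0.0, 0.0, 0.588] 
13 [0.233, 0.137, -0.002, 0.0, 0.0, 0.588] 
14 [0.0, 0.0, 0.218, 0.0, 0.0, 0.0] 
15 [0.0, 0.0, 0.218, 0.0, 0.0, 0.0] 
16 [0.0, 0.0, 0.218, 0.0, 0.0, 0.0] 
17 [0.0, 0.0, 0.218, 0.0, 0.0, 0.0] 
18 [0.0, 0.0, 0.218, 0.0, 0.0, 0.0] 
19 [0.0, 0.0, 0.218, 0.0, 0.0, 0.0]
```

>>> {"op": "move_arm", "data": {"plan": [[[0,0,-0.283,0,0,0,1],[0,0,-0.283,0,0,0,1],[0,0,-0.283,0,0,0,1],[0,0,-0.283,0,0,0,1],[0,0,-0.283,0,0,0,1],[0.088,0.256,0,0,0,0.588,1],[0.11,0.247,0,0,0,0.588,1],[0.132,0.236,0,0,0,0.588,1],[0.152,0.224,0,0,0,0.588,1],[0.171,0.209,0,0,0,0.588,1]]]}}

```text
time: 11.6
tool_pos: [0.4661, 0.1663, 0.1711]
tool_rot: [-0.0, 0.542, 0.84, -0.0]
contact_force: [-0.2, -0.0, 0.2]
gripper_width: 0.417
grasp_force: 60.6
```

>>> {"op": "move_arm", "data": {"plan": [[[0.189,0.193,0,0,0,0.588,1],[0.205,0.176,0,0,0,0.588,1],[0.22,0.157,0,0,0,0.588,1],[0.233,0.137,0,0,0,0.588,1],[0,0,0.22,0,0,0,1],[0,0,0.22,0,0,0,1],[0,0,0,0,0,0,1],[0,0,0,0,0,0,1],[0,0,0,0,0,0,1],[0,0,0,0,0,0,1]]]}}

```text
time: 12.85
tool_pos: [0.514, 0.2865, 0.1206]
tool_rot: [0.0, 0.68, 0.733, 0.001]
contact_force: [-0.7, 0.1, -1.4]
gripper_width: 0.416
grasp_force: 60.5
```

```bash
python3 - <<'E'
from pl import *
st(); e=ch(-.045,-.01,.116); print(e)
f=grab("side"); a=cv2.resize(f["pixels"][180:380,100:360],None,fx=2.5,fy=2.5,interpolation=cv2.INTER_CUBIC); cv2.imwrite("pics/s5.png",a)
E
```

```text
t 12.85 p [0.514  0.2865 0.1206] yaw 94.24 z [ 0.002  0.001 -1.   ] F [-0.7  0.1 -1.4] w 0.416 gf 60.5 q [0.38 0.06 1.8  0.   1.28 0.31]
[0.51237705 0.28735214 0.116     ]
```

View pics/s5.png

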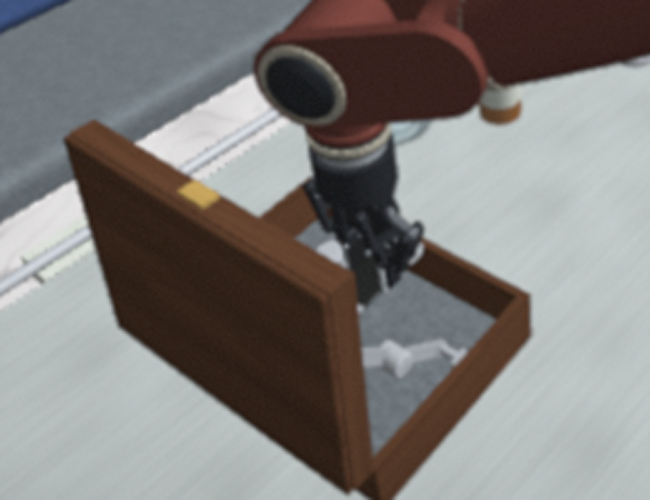

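>>> {"op": "move_arm", "data": {"plan": [[[0,0,0.25,0,0,0,1],[0,0,0.25,0,0,0,1],[0,0,0.2,0,0,0,1],[0,0,0.1,0,0,0,1],[0,0,0.06,0,0,0,1],[0,0,0,0,0,0,1],[0,0,0,0,0,0,1],[0,0,0,0,0,0,0.4],[0,0,0,0,0,0,0.4],[0,0,0,0,0,0,0.4]]]}}

```text
time: 14.15
tool_pos: [0.5135, 0.2864, 0.0164]
tool_rot: [0.0, 0.68, 0.733, 0.0]
contact_force: [0.1, -0.3, -1.8]
gripper_width: 0.604
grasp_force: 0.0
```

```bash
python3 - <<'E'
from pl import *
st(); s=manip.state(); f=grab("side"); X=cloud(f); p=s["tool_pos"]
d=X-p; lx=d@cx; ly=d@cy; lz=d[...,2]
for lo,hi in [(.06,.1),(.1,.14),(.14,.18),(.18,.22),(.22,.26),(.26,.3),(.3,.34)]:
    m=(lz>lo)&(lz<hi)&(abs(lx)<.1)&(abs(ly)<.1)&(X[...,2]>.0)
    # exclude lid
    q=(X-C)@cy; m&=q<.088
    print(lo,hi,m.sum(), "chest-y rel to tcp: ",np.percentile(ly[m],[1,50,99]).round(3) if m.any() else "", "chest-x",np.percentile(lx[m],[1,99]).round(3) if m.any() else "")
E
```

```text
t 14.15 p [0.5135 0.2864 0.0164] yaw 94.25 z [ 0.001  0.    -1.   ] F [ 0.1 -0.3 -1.8] w 0.604 gf 0.0 q [0.38 0.19 1.85 0.   1.1  0.31]
0.06 0.1 305 chest-y rel to tcp:  [-0.01   0.013  0.071] chest-x [-0.097  0.011]
0.1 0.14 459 chest-y rel to tcp:  [-0.011  0.02   0.093] chest-x [-0.096  0.058]
0.14 0.18 421 chest-y rel to tcp:  [-0.024  0.022  0.039] chest-x [-0.041  0.018]
0.18 0.22 292 chest-y rel to tcp:  [-0.017  0.024  0.038] chest-x [-0.04  0.01]
0.22 0.26 132 chest-y rel to tcp:  [0.037 0.053 0.064] chest-x [-0.065  0.016]
0.26 0.3 748 chest-y rel to tcp:  [-0.05   0.051  0.068] chest-x [-0.098  0.02 ]
0.3 0.34 1573 chest-y rel to tcp:  [-0.057  0.027  0.063] chest-x [-0.097  0.035]
```

```bash
python3 - <<'E'
import numpy as np
A=np.array([-15,70.]);H=np.array([120,70.])
for phi in [0,.02,.05,.1,.15,.2,.3,.35,.4,.5,.6,.8,1,1.2,1.484]:
    a=phi+np.radians(5); P=H+120*np.array([-np.sin(a),np.cos(a)])
    d=P-A; L=np.hypot(*d); 
    if L>173: print(phi,"L",L); L=173
    x=(79**2-94**2+L*L)/2/L; h=np.sqrt(max(0,79**2-x*x)); u=d/np.hypot(*d); n=np.array([-u[1],u[0]])
    k=A+u*x+n*h; v1=k-A; v2=P-k; b=np.arctan2(v1[0]*v2[1]-v1[1]*v2[0],v1@v2)
    print(phi,"knuckle",k.round(1),"ang",np.degrees(np.arctan2(v1[1],v1[0])).round(1),"bend",round(.14-b,2),"lidtop",(H+240*np.array([-np.sin(a),np.cos(a)])).round(0))
E
```

```text
0 knuckle [ 37.9 128.6] ang 47.9 bend 0.27 lidtop [ 99. 309.]
0.02 knuckle [ 31.  134.3] ang 54.4 bend 0.46 lidtop [ 94. 309.]
0.05 knuckle [ 24.1 138.6] ang 60.3 bend 0.63 lidtop [ 87. 308.]
0.1 knuckle [ 15.  143.1] ang 67.6 bend 0.82 lidtop [ 75. 306.]
0.15 knuckle [  7.1 145.8] ang 73.7 bend 0.98 lidtop [ 64. 303.]
0.2 knuckle [ -0.2 147.6] ang 79.2 bend 1.11 lidtop [ 52. 300.]
0.3 knuckle [-13.7 149. ] ang 89.0 bend 1.35 lidtop [ 29. 292.]
0.35 knuckle [-19.9 148.8] ang 93.6 bend 1.45 lidtop [ 18. 287.]
0.4 knuckle [-26.  148.2] ang 98.0 bend 1.55 lidtop [  8. 282.]
0.5 knuckle [-37.3 145.8] ang 106.4 bend 1.74 lidtop [-13. 270.]
0.6 knuckle [-47.8 141.9] ang 114.5 bend 1.91 lidtop [-32. 256.]
0.8 knuckle [-65.8 130.5] ang 130.0 bend 2.25 lidtop [-66. 222.]
1 knuckle [-79.7 115.4] ang 144.9 bend 2.56 lidtop [-92. 182.]
1.2 knuckle [-89.   97.6] ang 159.5 bend 2.86 lidtop [-110.  137.]
1.484 knuckle [-94.   70.6] ang 179.5 bend 3.28 lidtop [-120.   70.]
```

```bash
python3 - <<'E'
from pl import *
Y=down(94.3); T=Y*Ro.from_rotvec([0,np.radians(25),0]); print(T.apply([0,0,1]))
c=ch(-.045,-.01,.013)
plan([(c+[0,0,.22],Y,5),(ch(-.125,.0105,.26),T,5),(ch(-.125,.0105,.196),T,2)],c,Y)
E
```

```text
[-0.03168738  0.42142865 -0.90630779]
0 [0.0, 0.0, -0.367, 0.0, 0.0, 0.0] 
1 [0.0, 0.0, -0.367, 0.0, 0.0, 0.0] 
2 [0.0, 0.0, -0.367, 0.0, 0.0, 0.0] 
3 [0.0, 0.0, -0.367, 0.0, 0.0, 0.0] 
4 [0.0, 0.0, -0.367, 0.0, 0.0, 0.0] 
5 [0.034, -0.133, -0.045, 0.0, 0.582, -0.0] 
6 [0.038, -0.133, -0.042, 0.0, 0.582, -0.0] 
7 [0.041, -0.133, -0.038, 0.0, 0.582, -0.0] 
8 [0.045, -0.133, -0.035, 0.0, 0.582, -0.0] 
9 [0.047, -0.133, -0.031, 0.0, 0.582, -0.0] 
10 [-0.113, -0.0, 0.242, -0.0, 0.0, 0.0] 
11 [-0.113, -0.0, 0.242, -0.0, 0.0, 0.0]
```

>>> {"op": "move_arm", "data": {"plan": [[[0,0,-0.367,0,0,0,0.4],[0,0,-0.367,0,0,0,0.4],[0,0,-0.367,0,0,0,0],[0,0,-0.367,0,0,0,0],[0,0,-0.367,0,0,0,0],[0.034,-0.133,-0.045,0,0.582,0,0],[0.038,-0.133,-0.042,0,0.582,0,0],[0.041,-0.133,-0.038,0,0.582,0,0],[0.045,-0.133,-0.035,0,0.582,0,0],[0.047,-0.133,-0.031,0,0.582,0,0]]]}}

```text
time: 15.45
tool_pos: [0.4316, 0.3007, 0.2637]
tool_rot: [-0.159, 0.664, 0.715, 0.148]
contact_force: [1.0, -0.1, -0.7]
gripper_width: 1.003
grasp_force: 0.0
```

```bash
python3 - <<'E'
from pl import *
st(); print(ch(-.125,.0105,.26))
f=grab("side"); t=grab("top"); np.savez("t6.npz",**t)
a=cv2.resize(f["pixels"][150:400,80:400],(512,400),interpolation=cv2.INTER_CUBIC); b=cv2.resize(t["pixels"][120:260,160:270],None,fx=2.6,fy=2.857,interpolation=cv2.INTER_CUBIC); cv2.imwrite("pics/s6.png",np.hstack([a,b[:400]]))
E
```

```text
t 15.45 p [0.4316 0.3007 0.2637] yaw 94.27 z [-0.031  0.424 -0.905] F [ 1.  -0.1 -0.7] w 1.003 gf 0.0 q [ 0.24 -0.32  1.94  0.44  1.46  0.13]
[0.43106453 0.30179252 0.26      ]
```

View pics/s6.png

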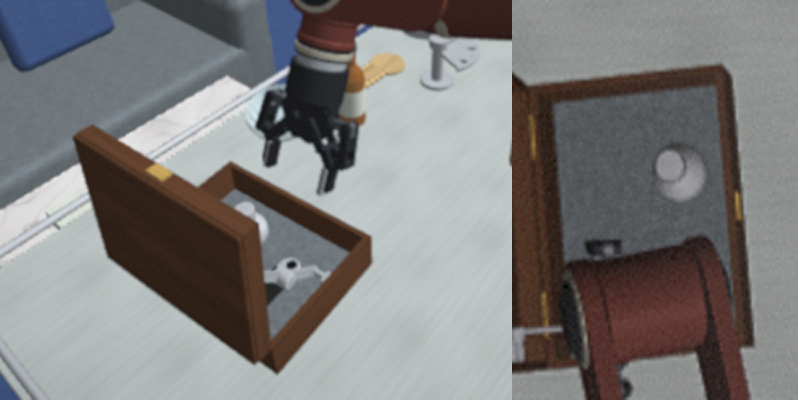

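>>> {"op": "move_arm", "data": {"plan": [[[-0.113,0,0.242,0,0,0,0],[-0.113,0,0.242,0,0,0,0],[0,0,0.15,0,0,0,0],[0,0,0.15,0,0,0,0],[0,0,0.1,0,0,0,0],[0,0,0,0,0,0,0],[0,0,0,0,0,0,0],[0,0,0,0,0,0,0],[0,0,0,0,0,0,0],[0,0,0,0,0,0,0]]]}}

```text
time: 16.8
tool_pos: [0.4308, 0.3208, 0.156]
tool_rot: [-0.159, 0.664, 0.715, 0.148]
contact_force: [0.1, -0.2, 0.3]
gripper_width: 1.002
grasp_force: 0.0
```

```bash
python3 - <<'E'
from pl import *
st(); g=ch(-.125,.0528,.1055); print(g, R0().inv().apply(g-manip.state()["tool_pos"])/.12)
# knuckle check by side cloud: points near the expected knuckle
f=grab("side"); X=cloud(f); L=np.stack([(X-C)@cx,(X-C)@cy,X[...,2]],-1)
m=(np.abs(L-[-.125,.046,.12])<[.03,.018,.02]).all(-1)
hsv=cv2.cvtColor(f["pixels"],cv2.COLOR_BGR2HSV); m2=m&(hsv[...,1]<60)&(hsv[...,2]>120)
print(m.sum(),m2.sum(),np.percentile(L[m2],[3,50,97],axis=0).round(4) if m2.any() else "")
E
```

```text
t 16.8 p [0.4308 0.3208 0.156 ] yaw 94.25 z [-0.031  0.422 -0.906] F [ 0.1 -0.2  0.3] w 1.002 gf 0.0 q [ 0.28 -0.21  2.03  0.45  1.25  0.08]
[0.42789106 0.34397331 0.1055    ] [-0.00177861 -0.01047708  0.46320121]
134 129 [[-0.141   0.0323  0.1117]
 [-0.1324  0.0535  0.1302]
 [-0.1157  0.0632  0.1359]]
```

>>> {"op": "move_arm", "data": {"plan": [[[0,-0.02,0.16,0,0,0,0],[0,0,0.15,0,0,0,0],[0,0,0.1,0,0,0,0],[0,0,0.05,0,0,0,0],[0,0,0,0,0,0,0],[0,0,0,0,0,0,0.5],[0,0,0,0,0,0,1],[0,0,0,0,0,0,1],[0,0,0,0,0,0,1],[0,0,0,0,0,0,1]]]}}

```text
time: 18.1
tool_pos: [0.4279, 0.3439, 0.1065]
tool_rot: [-0.158, 0.664, 0.715, 0.149]
contact_force: [5.6, -1.0, 0.4]
gripper_width: 0.314
grasp_force: 62.0
```

```bash
cat > k.py <<'E'
from pl import *
st(); p=manip.state()["tool_pos"]; z=R0().apply([0,0,1])
k=p-.0165*z-C; print("knuckle est chest",(k@cx).round(4),(k@cy).round(4),k[2].round(4),"ang",np.degrees(np.arctan2(k[2]-.07,k@cy+.015)).round(1),"r",np.hypot(k[2]-.07,k@cy+.015).round(4))
E
python3 k.py
```

```text
t 18.1 p [0.4279 0.3439 0.1065] yaw 94.26 z [-0.028  0.422 -0.906] F [ 5.6 -1.   0.4] w 0.314 gf 62.0 q [ 0.33 -0.13  2.05  0.47  1.14  0.07]
knuckle est chest -0.125 0.0458 0.1214 ang 40.2 r 0.0796
```

```bash
python3 - <<'E'
from pl import *
T=down(94.3)*Ro.from_rotvec([0,np.radians(25),0])
def A(d): d=np.radians(d); return ch(-.125,-.015+.079*np.cos(d),.07+.079*np.sin(d))
plan([(A(d),T,2) for d in (47,54,61,68,75,82,88,94,99,103)],A(40),T)
E
```

```text
0 [-0.013, 0.0, -0.038, 0.0, 0.0, 0.0] 
1 [-0.013, 0.0, -0.038, 0.0, 0.0, 0.0] 
2 [-0.017, 0.0, -0.036, 0.0, 0.0, 0.0] 
3 [-0.017, 0.0, -0.036, 0.0, 0.0, 0.0] 
4 [-0.022, 0.0, -0.034, 0.0, 0.0, 0.0] 
5 [-0.022, 0.0, -0.034, 0.0, 0.0, 0.0] 
6 [-0.026, 0.0, -0.031, 0.0, 0.0, 0.0] 
7 [-0.026, 0.0, -0.031, 0.0, 0.0, 0.0] 
8 [-0.029, 0.0, -0.028, 0.0, 0.0, 0.0] 
9 [-0.029, 0.0, -0.028, 0.0, 0.0, 0.0] 
10 [-0.032, 0.0, -0.024, 0.0, 0.0, 0.0] 
11 [-0.032, 0.0, -0.024, 0.0, 0.0, 0.0] 
12 [-0.03, 0.0, -0.017, 0.0, 0.0, 0.0] 
13 [-0.03, 0.0, -0.017, 0.0, 0.0, 0.0] 
14 [-0.031, 0.0, -0.014, 0.0, 0.0, 0.0] 
15 [-0.031, 0.0, -0.014, 0.0, 0.0, 0.0] 
16 [-0.027, 0.0, -0.009, 0.0, 0.0, 0.0] 
17 [-0.027, 0.0, -0.009, 0.0, 0.0, 0.0] 
18 [-0.022, 0.0, -0.006, 0.0, 0.0, 0.0] 
19 [-0.022, 0.0, -0.006, 0.0, 0.0, 0.0]
```

>>> {"op": "move_arm", "data": {"plan": [[[-0.013,0,-0.038,0,0,0,1],[-0.013,0,-0.038,0,0,0,1],[-0.017,0,-0.036,0,0,0,1],[-0.017,0,-0.036,0,0,0,1],[-0.022,0,-0.034,0,0,0,1],[-0.022,0,-0.034,0,0,0,1],[-0.026,0,-0.031,0,0,0,1],[-0.026,0,-0.031,0,0,0,1],[-0.029,0,-0.028,0,0,0,1],[-0.029,0,-0.028,0,0,0,1]]]}}

```text
time: 19.35
tool_pos: [0.4309, 0.3037, 0.1295]
tool_rot: [-0.157, 0.665, 0.715, 0.149]
contact_force: [12.6, 5.1, -14.0]
gripper_width: 0.313
grasp_force: 59.9
```

```bash
python3 k.py
```

```text
t 19.35 p [0.4309 0.3037 0.1295] yaw 94.14 z [-0.027  0.422 -0.906] F [ 12.6   5.1 -14. ] w 0.313 gf 59.9 q [ 0.24 -0.2   2.07  0.46  1.22  0.02]
knuckle est chest -0.1251 0.0054 0.1445 ang 74.7 r 0.0772
```

>>> {"op": "move_arm", "data": {"plan": [[[-0.032,0,-0.024,0,0,0,1],[-0.032,0,-0.024,0,0,0,1],[-0.03,0,-0.017,0,0,0,1],[-0.03,0,-0.017,0,0,0,1],[-0.031,0,-0.014,0,0,0,1],[-0.031,0,-0.014,0,0,0,1],[-0.027,0,-0.009,0,0,0,1],[-0.027,0,-0.009,0,0,0,1],[-0.022,0,-0.006,0,0,0,1],[-0.022,0,-0.006,0,0,0,1]]]}}

```text
time: 20.6
tool_pos: [0.4337, 0.2669, 0.1311]
tool_rot: [-0.158, 0.665, 0.714, 0.15]
contact_force: [13.9, 9.7, -12.3]
gripper_width: 0.306
grasp_force: 59.8
```

```bash
cat > lid.py <<'E'
from pl import *
f=grab("side"); X=cloud(f); L=np.stack([(X-C)@cx,(X-C)@cy,X[...,2]],-1)
hsv=cv2.cvtColor(f["pixels"],cv2.COLOR_BGR2HSV)
m=(L[...,0]>-.1)&(L[...,0]<.15)&(L[...,1]>-.15)&(L[...,1]<.2)&(L[...,2]>.085)&(hsv[...,0]<16)&(hsv[...,1]>80)&(hsv[...,2]<140)
P=L[m][:,1:]
# outer face: fit line by RANSAC-free robust: cv2.fitLine
l=cv2.fitLine(P.astype(np.float32),cv2.DIST_HUBER,0,.01,.01).ravel(); d=l[:2]*np.sign(l[1])
print(m.sum(),"lid angle est",(np.arctan2(-d[0],d[1])-np.radians(5)).round(3),"top z",np.percentile(P[:,1],99).round(3),"y at top",P[P[:,1]>np.percentile(P[:,1],95)][:,0].mean().round(3))
E
python3 k.py; python3 lid.py
```

```text
t 20.6 p [0.4337 0.2669 0.1311] yaw 94.13 z [-0.026  0.424 -0.905] F [ 13.9   9.7 -12.3] w 0.306 gf 59.8 q [ 0.16 -0.23  2.09  0.46  1.26 -0.05]
knuckle est chest -0.1251 -0.0315 0.146 ang 102.2 r 0.0778
8002 lid angle est 0.361 top z 0.299 y at top 0.052
```

>>> {"op": "move_arm", "data": {"plan": [[[0,0,0,0,0,0,0.4],[0,0,0,0,0,0,0.4],[0,0,0,0,0,0,0.4],[0,0,-0.15,0,0,0,0.4],[-0.05,0,-0.35,0,0,0,0.4],[-0.1,0,-0.4,0,0,0,0.4],[-0.1,0,-0.4,0,0,0,0.4],[-0.2,0,-0.3,0,0,0,0.4],[-0.3,0,0,0,0,0,0.4],[-0.3,0,0,0,0,0,0.4]]]}}

```text
time: 21.9
tool_pos: [0.4473, 0.0695, 0.2546]
tool_rot: [-0.157, 0.664, 0.716, 0.148]
contact_force: [-0.0, 0.5, -0.5]
gripper_width: 0.597
grasp_force: 0.0
```

```bash
python3 k.py; python3 lid.py
```

```text
t 21.9 p [0.4473 0.0695 0.2546] yaw 94.32 z [-0.028  0.421 -0.907] F [-0.   0.5 -0.5] w 0.597 gf 0.0 q [-0.27 -0.37  1.99  0.41  1.66 -0.34]
knuckle est chest -0.1263 -0.2293 0.2696 ang 137.0 r 0.2928
8008 lid angle est 0.361 top z 0.299 y at top 0.051
```

```bash
python3 - <<'E'
from pl import *
plan([([.6076,-.4013,.27],down(94.3),10)])
E
```

```text
0 [-0.355, 0.106, -0.182, -0.0, -0.289, -0.003] 
1 [-0.363, 0.106, -0.166, -0.0, -0.289, -0.003] 
2 [-0.37, 0.106, -0.15, -0.0, -0.289, -0.003] 
3 [-0.376, 0.106, -0.134, -0.0, -0.289, -0.003] 
4 [-0.381, 0.106, -0.118, -0.0, -0.289, -0.003] 
5 [-0.386, 0.105, -0.101, -0.0, -0.289, -0.003] 
6 [-0.39, 0.105, -0.084, -0.0, -0.289, -0.003] 
7 [-0.394, 0.105, -0.067, -0.0, -0.289, -0.003] 
8 [-0.396, 0.105, -0.05, -0.0, -0.289, -0.003] 
9 [-0.398, 0.105, -0.033, -0.0, -0.289, -0.003]
```

>>> {"op": "move_arm", "data": {"plan": [[[-0.355,0.106,-0.182,0,-0.289,0,0],[-0.363,0.106,-0.166,0,-0.289,0,0],[-0.37,0.106,-0.15,0,-0.289,0,0],[-0.376,0.106,-0.134,0,-0.289,0,0],[-0.381,0.106,-0.118,0,-0.289,0,0],[-0.386,0.105,-0.101,0,-0.289,0,0],[-0.39,0.105,-0.084,0,-0.289,0,0],[-0.394,0.105,-0.067,0,-0.289,0,0],[-0.396,0.105,-0.05,0,-0.289,0,0],[-0.398,0.105,-0.033,0,-0.289,0,0]]]}}

```text
time: 23.2
tool_pos: [0.6088, -0.3986, 0.2717]
tool_rot: [-0.0, 0.681, 0.733, 0.001]
contact_force: [0.1, -0.2, -0.3]
gripper_width: 0.997
grasp_force: 0.0
```

```bash
python3 lid.py; python3 - <<'E'
from pl import *
st(); g=np.array([.6076,-.4013,.127]); print(R0().inv().apply(g-manip.state()["tool_pos"])/.12)
E
```

```text
8013 lid angle est 0.361 top z 0.299 y at top 0.051
t 23.25 p [ 0.6092 -0.4032  0.2709] yaw 94.04 z [ 0.001 -0.003 -1.   ] F [-3.2  0.7 -0.7] w 0.994 gf 0.0 q [-0.69  0.28  1.3  -0.    1.56 -0.76]
[ 0.02050463 -0.01405832  1.19910674]
```

>>> {"op": "move_arm", "data": {"plan": [[[0,0,0.25,0,0,0,0],[0,0,0.25,0,0,0,0],[0,0,0.25,0,0,0,0],[0,0,0.2,0,0,0,0],[0,0,0.15,0,0,0,0],[0,0,0.09,0,0,0,0],[0,0,0,0,0,0,0.4],[0,0,0,0,0,0,0.7],[0,0,0,0,0,0,1],[0,0,0,0,0,0,1]]]}}

```text
time: 24.5
tool_pos: [0.6088, -0.397, 0.1289]
tool_rot: [-0.0, 0.68, 0.733, 0.001]
contact_force: [-2.2, -0.2, 3.8]
gripper_width: 0.331
grasp_force: 59.9
```

```bash
python3 - <<'E'
from pl import *
st()
p=np.array([.6076,-.4013,.127]); O=np.array([.618,-.327,0]); a0=np.radians(-98)
w=[(p+[0,0,.0125],down(94.3),3)]
for i in range(1,8): a=a0-i*.785/7; w.append((np.r_[O[:2]+.075*np.array([np.cos(a),np.sin(a)]),.1395],down(94.3-np.degrees(i*.785/7)),1))
plan(w,p,down(94.3))
E
```

```text
t 24.5 p [ 0.6088 -0.397   0.1289] yaw 94.27 z [ 0.001  0.001 -1.   ] F [-2.2 -0.2  3.8] w 0.331 gf 59.9 q [-0.68  0.36  1.44  0.    1.35 -0.76]
0 [0.0, 0.0, -0.035, 0.0, 0.0, 0.0] 
1 [0.0, 0.0, -0.035, 0.0, 0.0, 0.0] 
2 [0.0, 0.0, -0.035, 0.0, 0.0, 0.0] 
3 [0.019, -0.068, 0.0, 0.0, 0.0, 0.748] 
4 [0.019, -0.068, 0.0, 0.0, 0.0, 0.748] 
5 [0.019, -0.068, 0.0, 0.0, 0.0, 0.748] 
6 [0.019, -0.068, 0.0, 0.0, 0.0, 0.748] 
7 [0.019, -0.068, 0.0, 0.0, 0.0, 0.748] 
8 [0.019, -0.068, 0.0, 0.0, 0.0, 0.748] 
9 [0.019, -0.068, 0.0, 0.0, 0.0, 0.748]
```

>>> {"op": "move_arm", "data": {"plan": [[[0,0,-0.035,0,0,0,1],[0,0,-0.035,0,0,0,1],[0,0,-0.035,0,0,0,1],[0,0,0,0,0,0,1],[0,0,0,0,0,0,1],[0,0,0,0,0,0,1],[0,0,0,0,0,0,1],[0,0,0,0,0,0,1],[0,0,0,0,0,0,1],[0,0,0,0,0,0,1]]]}}

```text
time: 25.75
tool_pos: [0.6082, -0.3966, 0.1391]
tool_rot: [-0.001, 0.68, 0.733, 0.001]
contact_force: [1.4, -5.7, -6.9]
gripper_width: 0.328
grasp_force: 59.6
```

```bash
python3 -c "
from pl import *
st()"
```

```text
t 25.75 p [ 0.6082 -0.3966  0.1391] yaw 94.24 z [-0.001  0.003 -1.   ] F [ 1.4 -5.7 -6.9] w 0.328 gf 59.6 q [-0.68  0.35  1.43  0.    1.36 -0.76]
```

>>> {"op": "move_arm", "data": {"plan": [[[0.0123,-0.0475,0,0,0,0.523,1],[0.0123,-0.0475,0,0,0,0.523,1],[0.0123,-0.0475,0,0,0,0.523,1],[0.0123,-0.0475,0,0,0,0.523,1],[0.0123,-0.0475,0,0,0,0.523,1],[0.0123,-0.0475,0,0,0,0.523,1],[0.0123,-0.0475,0,0,0,0.523,1],[0.0123,-0.0475,0,0,0,0.523,1],[0.0123,-0.0475,0,0,0,0.523,1],[0.0123,-0.0475,0,0,0,0.523,1]]]}}

```text
time: 27.0
tool_pos: [0.5615, -0.3672, 0.1406]
tool_rot: [0.001, 0.91, 0.415, 0.003]
contact_force: [9.7, -4.2, -7.4]
gripper_width: 0.332
grasp_force: 59.9
```

>>> {"op": "move_arm", "data": {"plan": [[[0,0,0,0,0,0,1],[0,0,0,0,0,0,1],[0,0,0,0,0,0,1],[0,0,0,0,0,0,1],[0,0,0,0,0,0,1],[0,0,0,0,0,0,1],[0,0,0,0,0,0,1],[0,0,0,0,0,0,1],[0,0,0,0,0,0,1],[0,0,0,0,0,0,1]]]}}

```text
time: 28.25
tool_pos: [0.5615, -0.3672, 0.1406]
tool_rot: [0.0, 0.909, 0.416, 0.003]
contact_force: [7.9, -4.1, -7.7]
gripper_width: 0.33
grasp_force: 60.0
```

```bash
cat > arm.py <<'E'
from pl import *
st(); f=grab("top"); X=cloud(f); np.savez("tl.npz",**f); g=cv2.cvtColor(f["pixels"],cv2.COLOR_BGR2HSV)[...,2]
# dish: dark floor near z .107
m=((g<75)&(np.abs(X[...,2]-.107)<.012)&(X[...,0]>.4)&(X[...,0]<.65)&(X[...,1]<-.38)).astype(np.uint8)
n,l,s_,c=cv2.connectedComponentsWithStats(m)
O=np.array([.618,-.327])
for i in range(1,n):
    if s_[i,4]>60:
        d=onz(f,*c[i],.107)[:2]; v=d-O
        vv,uu=np.nonzero(l==i); Q=np.array([onz(f,a,b,.107)[:2] for a,b in zip(uu,vv)]).astype(np.float32); e,r=cv2.minEnclosingCircle(Q)
        print(s_[i],"dish",d.round(4),"encl",np.round(e,4),round(r,4),"dist",np.hypot(*v).round(4),"angle from start",(np.radians(-98)-np.arctan2(v[1],v[0])).round(3))
E
python3 arm.py
```

```text
t 28.25 p [ 0.5615 -0.3672  0.1406] yaw 49.22 z [ 0.006  0.002 -1.   ] F [ 7.9 -4.1 -7.7] w 0.33 gf 60.0 q [-0.69  0.22  1.58  0.01  1.33  0.02]
```

```bash
cat > arm2.py <<'E'
from pl import *
O=np.array([.618,-.327])
def run(f):
    g=cv2.cvtColor(f["pixels"],cv2.COLOR_BGR2HSV)[...,2]; X=cloud(f)
    m=((g<80)&(np.abs(X[...,2]-.107)<.012)&(X[...,0]>.4)&(X[...,0]<.7)&(X[...,1]<-.38)&(np.hypot(X[...,0]-O[0],X[...,1]-O[1])>.125)&(np.hypot(X[...,0]-O[0],X[...,1]-O[1])<.23)).astype(np.uint8)
    n,l,s_,c=cv2.connectedComponentsWithStats(m)
    for i in range(1,n):
        if s_[i,4]>40:
            vv,uu=np.nonzero(l==i); Q=np.array([onz(f,a,b,.107)[:2] for a,b in zip(uu,vv)]).astype(np.float32); e,r=cv2.minEnclosingCircle(Q); v=np.array(e)-O
            print(s_[i],"dish encl",np.round(e,4),round(r,4),"mean",Q.mean(0).round(4),"dist",np.hypot(*v).round(4),"ang",np.degrees(np.arctan2(v[1],v[0])).round(2), np.degrees(np.arctan2(*(Q.mean(0)-O)[::-1])).round(2))
if __name__=="__main__":
    run(dict(np.load("side0.npz"))); run(dict(np.load("top0.npz"))); print("now"); f=grab("side"); np.savez("sl.npz",**f); run(f)
E
python3 arm2.py
```

```text
[377 156  17   9  96] dish encl [ 0.5901 -0.4986] 0.0317 mean [ 0.5908 -0.5   ] dist 0.1738 ang -99.24 -98.94
[453 164  22  23 377] dish encl [ 0.5924 -0.502 ] 0.0353 mean [ 0.593  -0.5022] dist 0.1769 ang -98.32 -98.11
now
[395 173  17   9 121] dish encl [ 0.4745 -0.4276] 0.0316 mean [ 0.4753 -0.429 ] dist 0.1753 ang -144.96 -144.44
```

>>> {"op": "move_arm", "data": {"plan": [[[0,0,0,0,0,0,0.55],[0,0,0,0,0,0,0.55],[0,0,0,0,0,0,0.55],[0,0,0,0,0,0,0.55],[0,0,-0.2,0,0,0,0.55],[0,0,-0.3,0,0,0,0.3],[0,0,-0.4,0,0,0,0],[0.4,0,-0.1,0,0,0,0],[0.4,0,0,0,0,0,0],[0.4,0,0,0,0,0,0]]]}}

```text
time: 29.6
tool_pos: [0.6538, -0.2575, 0.2608]
tool_rot: [-0.001, 0.909, 0.417, 0.001]
contact_force: [-0.8, 0.2, 0.3]
gripper_width: 1.001
grasp_force: 0.0
```

```bash
python3 - <<'E'
from pl import *
import arm2
st()
s=grab("side"); np.savez("sl.npz",**s); t=grab("top"); np.savez("tl.npz",**t)
arm2.run(s); arm2.run(t)
# knob triangulation: dark blob centroids
O=np.array([.618,-.327])
for n,f in (("s0",dict(np.load("side0.npz"))),("t0",dict(np.load("top0.npz"))),("s",s),("t",t)):
    g=cv2.cvtColor(f["pixels"],cv2.COLOR_BGR2HSV)[...,2]; X=cloud(f); r=np.hypot(X[...,0]-O[0],X[...,1]-O[1])
    m=(g<80)&(r>.045)&(r<.105)&(X[...,2]>.12)&(X[...,2]<.185)&(X[...,1]<-.34)
    print(n,m.sum(),np.percentile(X[m],[5,50,95],axis=0).round(4).tolist() if m.any() else "")
b=t["pixels"][120:240,370:510]; cv2.imwrite("pics/t7.png",np.hstack([cv2.resize(b,None,fx=2.8,fy=2.8,interpolation=cv2.INTER_CUBIC),cv2.resize(s["pixels"][120:240,300:440],None,fx=2.8,fy=2.8,interpolation=cv2.INTER_CUBIC)]))
E
python3 lid.py
```

```text
t 29.6 p [ 0.6538 -0.2575  0.2608] yaw 49.27 z [ 0.001  0.003 -1.   ] F [-0.8  0.2  0.3] w 1.001 gf 0.0 q [-0.48  0.22  1.38  0.    1.54  0.23]
[395 173  17   9 121] dish encl [ 0.4743 -0.4276] 0.0316 mean [ 0.4746 -0.4286] dist 0.1754 ang -145.02 -144.68
[431 202  23  22 381] dish encl [ 0.4768 -0.4291] 0.0348 mean [ 0.4763 -0.4297] dist 0.1743 ang -144.13 -144.07
s0 45 [[0.5938, -0.4031, 0.132], [0.6018, -0.3903, 0.1452], [0.6112, -0.382, 0.1513]]
t0 87 [[0.5947, -0.4119, 0.1372], [0.6064, -0.3986, 0.1507], [0.6184, -0.3883, 0.1549]]
s 48 [[0.5448, -0.3737, 0.1318], [0.5539, -0.3601, 0.1453], [0.563, -0.353, 0.1507]]
t 80 [[0.5462, -0.3819, 0.1396], [0.5566, -0.3692, 0.1503], [0.5683, -0.3576, 0.1545]]
7996 lid angle est 0.363 top z 0.299 y at top 0.051
```

```bash
python3 - <<'E'
from pl import *
Y=down(94.3); S=down(49.3); p=[.6545,-.2577,.2575]
e=ch(0,.15,0); print(e)
plan([([.6545,-.2,.40],S,3),(e+[0,0,.4],Y,12),(e+[0,0,.235],Y,5)],p,S)
s=dict(np.load("sl.npz")); t=dict(np.load("tl.npz"))
for n,f in (("s0",dict(np.load("side0.npz"))),("t0",dict(np.load("top0.npz"))),("s",s),("t",t)):
    X=cloud(f); m=(X[...,0]>.59)&(X[...,0]<.73)&(X[...,1]>-.16)&(X[...,1]<-.02)
    for lo,hi in ((.185,.21),(.02,.11)):
        k=m&(X[...,2]>lo)&(X[...,2]<hi)
        if k.sum()>5:
            e,r=cv2.minEnclosingCircle(X[k][:,:2].astype(np.float32)); print(n,lo,k.sum(),"med",np.median(X[k],0).round(4),"encl",np.round(e,4),round(r,4))
E
```

```text
[0.54524654 0.45027727 0.        ]
0 [0.122, -0.105, -0.396, 0.0, 0.0, 0.0] 
1 [0.122, -0.105, -0.396, 0.0, 0.0, 0.0] 
2 [0.122, -0.105, -0.396, 0.0, 0.0, 0.0] 
3 [0.293, -0.352, 0.0, 0.0, 0.0, -0.436] 
4 [0.315, -0.332, 0.0, 0.0, 0.0, -0.436] 
5 [0.336, -0.311, 0.0, 0.0, 0.0, -0.436] 
6 [0.356, -0.288, 0.0, 0.0, 0.0, -0.436] 
7 [0.374, -0.264, 0.0, 0.0, 0.0, -0.436] 
8 [0.39, -0.239, 0.0, 0.0, 0.0, -0.436] 
9 [0.405, -0.213, 0.0, 0.0, 0.0, -0.436] 
10 [0.418, -0.186, 0.0, 0.0, 0.0, -0.436] 
11 [0.43, -0.158, 0.0, 0.0, 0.0, -0.436] 
12 [0.439, -0.13, 0.0, 0.0, 0.0, -0.436] 
13 [0.447, -0.101, 0.0, 0.0, 0.0, -0.436] 
14 [0.452, -0.072, 0.0, 0.0, 0.0, -0.436] 
15 [0.0, 0.0, 0.275, 0.0, 0.0, -0.0] 
16 [0.0, 0.0, 0.275, 0.0, 0.0, -0.0] 
17 [0.0, 0.0, 0.275, 0.0, 0.0, -0.0] 
18 [0.0, 0.0, 0.275, 0.0, 0.0, -0.0] 
19 [0.0, 0.0, 0.275, 0.0, 0.0, -0.0] 
s0 0.185 62 med [ 0.6785 -0.0893  0.1961] encl [ 0.6817 -0.0918] 0.0167
s0 0.02 381 med [ 0.664  -0.0724  0.0674] encl [ 0.6926 -0.0692] 0.056
t0 0.185 94 med [ 0.6811 -0.0956  0.1993] encl [ 0.6821 -0.0964] 0.0153
t0 0.02 104 med [ 0.6579 -0.0886  0.0675] encl [ 0.6946 -0.0726] 0.0571
s 0.185 61 med [ 0.6775 -0.0894  0.1956] encl [ 0.6816 -0.0898] 0.0159
s 0.02 377 med [ 0.6641 -0.0722  0.067 ] encl [ 0.6908 -0.0672] 0.0552
t 0.185 94 med [ 0.6811 -0.0957  0.1988] encl [ 0.6823 -0.0969] 0.0159
t 0.02 103 med [ 0.6572 -0.0889  0.0678] encl [ 0.6952 -0.0726] 0.0575
```

View pics/t7.png

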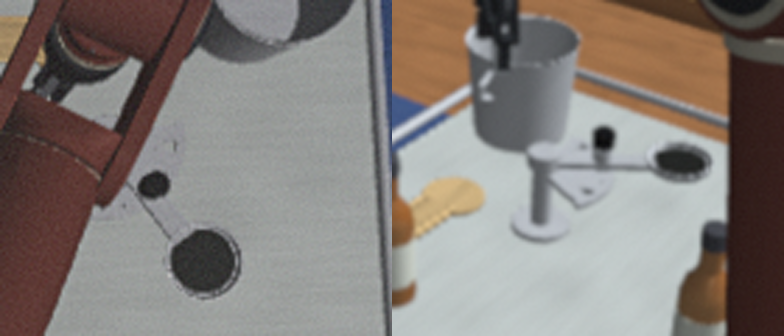

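>>> {"op": "move_arm", "data": {"plan": [[[0.122,-0.105,-0.396,0,0,0,1],[0.122,-0.105,-0.396,0,0,0,1],[0.122,-0.105,-0.396,0,0,0,1],[0.293,-0.352,0,0,0,-0.436,1],[0.315,-0.332,0,0,0,-0.436,1],[0.336,-0.311,0,0,0,-0.436,1],[0.356,-0.288,0,0,0,-0.436,1],[0.374,-0.264,0,0,0,-0.436,1],[0.39,-0.239,0,0,0,-0.436,1],[0.405,-0.213,0,0,0,-0.436,1]]]}}

```text
time: 31.0
tool_pos: [0.5888, 0.1785, 0.4042]
tool_rot: [-0.001, 0.79, 0.613, 0.001]
contact_force: [1.3, -0.2, 0.4]
gripper_width: -0.001
grasp_force: 0.0
```

>>> {"op": "move_arm", "data": {"plan": [[[0.418,-0.186,0,0,0,-0.436,1],[0.43,-0.158,0,0,0,-0.436,1],[0.439,-0.13,0,0,0,-0.436,1],[0.447,-0.101,0,0,0,-0.436,1],[0.452,-0.072,0,0,0,-0.436,1],[0,0,0,0,0,0,1],[0,0,0,0,0,0,1],[0,0,0,0,0,0,1],[0,0,0,0,0,0,1],[0,0,0,0,0,0,1]]]}}

```text
time: 32.25
tool_pos: [0.5442, 0.4485, 0.4051]
tool_rot: [-0.001, 0.681, 0.733, 0.001]
contact_force: [0.1, 0.4, -0.6]
gripper_width: 0.001
grasp_force: 0.0
```

```bash
python3 k.py; python3 lid.py
```

```text
t 32.25 p [0.5442 0.4485 0.4051] yaw 94.2 z [ 0.     0.003 -1.   ] F [ 0.1  0.4 -0.6] w 0.001 gf 0.0 q [0.58 0.2  1.17 0.   1.77 0.51]
knuckle est chest -0.0012 0.1482 0.4216 ang 65.1 r 0.3877
13256 lid angle est -0.149 top z 0.723 y at top 0.149
```

>>> {"op": "move_arm", "data": {"plan": [[[0,0,0.3,0,0,0,1],[0,0,0.4,0,0,0,1],[0,0,0.4,0,0,0,1],[0,0,0.32,0,0,0,1],[-0.15,0,0,0,0,0,1],[-0.15,0,0,0,0,0,1],[-0.15,0,0,0,0,0,1],[-0.1,0,0,0,0,0,1],[-0.1,0,0,0,0,0,1],[-0.1,0,0,0,0,0,1]]]}}

```text
time: 33.55
tool_pos: [0.5506, 0.3593, 0.2345]
tool_rot: [-0.001, 0.68, 0.733, 0.001]
contact_force: [0.5, 0.1, -0.1]
gripper_width: -0.001
grasp_force: 0.3
```

```bash
cat > lid2.py <<'E'
from pl import *
import sys
st(); k=manip.state()["tool_pos"]-C; print("tcp chest",(k@cx).round(4),(k@cy).round(4),k[2].round(4))
f=grab("side"); X=cloud(f); L=np.stack([(X-C)@cx,(X-C)@cy,X[...,2]],-1)
# lid outer face strip away from gripper
m=(L[...,0]>-.15)&(L[...,0]<-.09)&(L[...,1]>-.15)&(L[...,1]<.18)&(L[...,2]>.08)&(L[...,2]<.33)
# project depth points -> max height & hinge-based angle for the outer face: (y-.12)cos a+(z-.07)sin a=.034
P=L[m][:,1:]; as_=np.arange(0,1.65,.01)
sc=[(np.abs((P[:,0]-.12)*np.cos(a)+(P[:,1]-.07)*np.sin(a)-.034)<.004).sum() for a in as_]
print(len(P),"lid",(as_[np.argmax(sc)]-.087).round(2),max(sc),"top z",np.percentile(P[:,1],98).round(3))
E
python3 lid2.py
```

```text
t 33.55 p [0.5506 0.3593 0.2345] yaw 94.27 z [ 0.     0.003 -1.   ] F [ 0.5  0.1 -0.1] w -0.001 gf 0.3 q [0.46 0.12 1.53 0.   1.48 0.39]
tcp chest -0.0014 0.0588 0.2345
2906 lid 0.51 2229 top z 0.281
```

>>> {"op": "move_arm", "data": {"plan": [[[-0.1,0,0,0,0,0,1],[-0.1,0,0,0,0,0,1],[-0.1,0,0,0,0,0,1],[-0.1,0,0,0,0,0,1],[-0.1,0,0,0,0,0,1],[0,0,0,0,0,0,1],[0,0,0,0,0,0,1],[0,0,0,0,0,0,1],[0,0,0,0,0,0,1],[0,0,0,0,0,0,1]]]}}

```text
time: 34.85
tool_pos: [0.5549, 0.3004, 0.234]
tool_rot: [-0.001, 0.68, 0.733, 0.001]
contact_force: [-0.7, 0.8, -0.6]
gripper_width: 0.001
grasp_force: 0.0
```

```bash
python3 lid2.py
```

```text
t 34.85 p [0.5549 0.3004 0.234 ] yaw 94.29 z [-0.     0.003 -1.   ] F [-0.7  0.8 -0.6] w 0.001 gf 0.0 q [0.38 0.06 1.6  0.   1.48 0.3 ]
tcp chest -0.0016 -0.0002 0.234
2370 lid 1.29 2320 top z 0.147
```

```bash
python3 - <<'E'
from pl import *
Y=down(94.3)
plan([([.682,-.095,.27],Y,9)],manip.state()["tool_pos"],Y)
E
```

```text
0 [-0.374, 0.09, -0.033, 0.0, 0.0, 0.0] 
1 [-0.374, 0.09, -0.033, 0.0, 0.0, 0.0] 
2 [-0.374, 0.09, -0.033, 0.0, 0.0, 0.0] 
3 [-0.374, 0.09, -0.033, 0.0, 0.0, 0.0] 
4 [-0.374, 0.09, -0.033, 0.0, 0.0, 0.0] 
5 [-0.374, 0.09, -0.033, 0.0, 0.0, 0.0] 
6 [-0.374, 0.09, -0.033, 0.0, 0.0, 0.0] 
7 [-0.374, 0.09, -0.033, 0.0, 0.0, 0.0] 
8 [-0.374, 0.09, -0.033, 0.0, 0.0, 0.0]
```

>>> {"op": "move_arm", "data": {"plan": [[[-0.2,0.05,-0.3,0,0,0,0],[-0.374,0.09,0,0,0,0,0],[-0.374,0.09,0,0,0,0,0],[-0.374,0.09,0,0,0,0,0],[-0.374,0.09,0,0,0,0,0],[-0.374,0.09,0,0,0,0,0],[-0.374,0.09,0,0,0,0,0],[-0.374,0.09,0,0,0,0,0],[-0.374,0.09,0,0,0,0,0],[-0.174,0.04,0,0,0,0,0]]]}}

```text
time: 36.15
tool_pos: [0.6823, -0.0977, 0.2685]
tool_rot: [-0.001, 0.681, 0.732, 0.001]
contact_force: [0.8, 0.5, -0.0]
gripper_width: 1.002
grasp_force: 0.0
```

>>> {"op": "move_arm", "data": {"plan": [[[0,0,0,0,0,0,0],[0,0,0,0,0,0,0],[0,0,0,0,0,0,0],[0,0,0,0,0,0,0],[0,0,0,0,0,0,0],[0,0,0,0,0,0,0],[0,0,0,0,0,0,0],[0,0,0,0,0,0,0],[0,0,0,0,0,0,0],[0,0,0,0,0,0,0]]]}}

```text
time: 37.4
tool_pos: [0.682, -0.0956, 0.2688]
tool_rot: [-0.001, 0.68, 0.733, 0.001]
contact_force: [0.7, -0.5, 0.2]
gripper_width: 0.998
grasp_force: 0.0
```

```bash
python3 lid2.py; python3 - <<'E'
from pl import *
print(R0().inv().apply(np.array([.682,-.095,.141])-manip.state()["tool_pos"])/.12)
for n in("side","top"):
    f=grab(n); np.savez(n[0]+"8.npz",**f); X=cloud(f); m=(X[...,0]>.6)&(X[...,0]<.73)&(X[...,1]>-.16)&(X[...,1]<-.02)&(X[...,2]>.185)&(X[...,2]<.206)
    if m.sum()>5: print(n,m.sum(),np.median(X[m],0).round(4))
f=dict(np.load("t8.npz")); s=dict(np.load("s8.npz"))
cv2.imwrite("pics/s8.png",np.hstack([cv2.resize(s["pixels"][140:400,60:400],(520,400)),cv2.resize(f["pixels"][110:270,110:270],(280,400))]))
E
```

```text
t 37.4 p [ 0.682  -0.0956  0.2688] yaw 94.26 z [-0.     0.003 -1.   ] F [ 0.7 -0.5  0.2] w 0.998 gf 0.0 q [-0.25  0.18  1.41  0.    1.55 -0.32]
tcp chest 0.0954 -0.4046 0.2688
2159 lid 1.49 2051 top z 0.106
[1.50394244e-03 4.70748562e-05 1.06503528e+00]
side 63 [ 0.6781 -0.0889  0.1957]
top 13 [ 0.6759 -0.0838  0.1974]
```

View pics/s8.png

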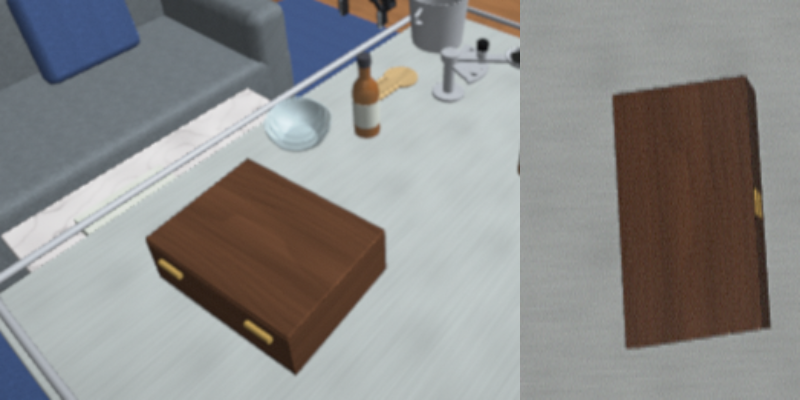

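>>> {"op": "move_arm", "data": {"plan": [[[0,0,0.25,0,0,0,0],[0,0,0.25,0,0,0,0],[0,0,0.2,0,0,0,0],[0,0,0.2,0,0,0,0],[0,0,0.1,0,0,0,0],[0,0,0.06,0,0,0,0],[0,0,0,0,0,0,0.4],[0,0,0,0,0,0,0.7],[0,0,0,0,0,0,1],[0,0,0,0,0,0,1]]]}}

```text
time: 38.8
tool_pos: [0.6829, -0.0953, 0.143]
tool_rot: [0.0, 0.68, 0.733, 0.002]
contact_force: [1.1, 0.4, 2.2]
gripper_width: 0.334
grasp_force: 57.0
```

>>> {"op": "move_arm", "data": {"plan": [[[0,0,0,0,0,0,1],[0,0,-0.05,0,0,0,1],[0,0,-0.05,0,0,0,1],[0,0,-0.1,0,0,0,1],[0,0,-0.2,0,0,0,1],[0,0,-0.2,0,0,0,1],[0,0,-0.2,0,0,0,1],[0,0,-0.2,0,0,0,1],[0,0,-0.2,0,0,0,1],[0,0,-0.2,0,0,0,1]]]}}

```text
time: 40.05
tool_pos: [0.6817, -0.0956, 0.3106]
tool_rot: [-0.001, 0.68, 0.733, 0.001]
contact_force: [-0.2, 0.1, -5.1]
gripper_width: 0.336
grasp_force: 57.7
```

```bash
python3 - <<'E'
from pl import *
st()
f=grab("side"); np.savez("s9.npz",**f)
p=manip.state()["tool_pos"]; X=cloud(f); m=(np.hypot(X[...,0]-p[0],X[...,1]-p[1])<.045)
for z in np.arange(.12,.31,.015):
    k=m&(abs(X[...,2]-z)<.0075)
    if k.sum()>3: print(z.round(3),k.sum(),(np.median(X[k],0)-p).round(4))
E
```

```text
t 40.05 p [ 0.6817 -0.0956  0.3106] yaw 94.27 z [-0.001  0.003 -1.   ] F [-0.2  0.1 -5.1] w 0.336 gf 57.7 q [-0.25  0.17  1.36  0.    1.62 -0.32]
0.165 20 [-0.017   0.0258 -0.1444]
0.18 62 [-0.02    0.0229 -0.1363]
0.195 72 [-0.0238  0.0235 -0.1215]
0.21 77 [-0.0222  0.0246 -0.1051]
0.225 71 [-0.0217  0.024  -0.0906]
0.24 74 [-0.0228  0.0239 -0.0761]
0.255 82 [-0.0227  0.0232 -0.0607]
0.27 81 [-0.0225  0.0238 -0.0453]
0.285 97 [-0.0212  0.022  -0.0301]
0.3 94 [-0.0169  0.0155 -0.0167]
```

```bash
python3 - <<'E'
from pl import *
Y=down(94.3)
plan([([.476,-.4288,.3106],Y,14)][:1],manip.state()["tool_pos"],Y)
E
```

```text
0 [-0.188, -0.138, 0.003, 0.0, 0.0, 0.0] 
1 [-0.188, -0.138, 0.003, 0.0, 0.0, 0.0] 
2 [-0.188, -0.138, 0.003, 0.0, 0.0, 0.0] 
3 [-0.188, -0.138, 0.003, 0.0, 0.0, 0.0] 
4 [-0.188, -0.138, 0.003, 0.0, 0.0, 0.0] 
5 [-0.188, -0.138, 0.003, 0.0, 0.0, 0.0] 
6 [-0.188, -0.138, 0.003, 0.0, 0.0, 0.0] 
7 [-0.188, -0.138, 0.003, 0.0, 0.0, 0.0] 
8 [-0.188, -0.138, 0.003, 0.0, 0.0, 0.0] 
9 [-0.188, -0.138, 0.003, 0.0, 0.0, 0.0] 
10 [-0.188, -0.138, 0.003, 0.0, 0.0, 0.0] 
11 [-0.188, -0.138, 0.003, 0.0, 0.0, 0.0] 
12 [-0.188, -0.138, 0.003, 0.0, 0.0, 0.0] 
13 [-0.188, -0.138, 0.003, 0.0, 0.0, 0.0]
```

>>> {"op": "move_arm", "data": {"plan": [[[-0.1,-0.073,0,0,0,0,1],[-0.188,-0.138,0,0,0,0,1],[-0.188,-0.138,0,0,0,0,1],[-0.188,-0.138,0,0,0,0,1],[-0.188,-0.138,0,0,0,0,1],[-0.188,-0.138,0,0,0,0,1],[-0.188,-0.138,0,0,0,0,1],[-0.188,-0.138,0,0,0,0,1],[-0.188,-0.138,0,0,0,0,1],[-0.188,-0.138,0,0,0,0,1]]]}}

```text
time: 41.35
tool_pos: [0.5386, -0.3228, 0.3066]
tool_rot: [-0.003, 0.681, 0.733, 0.001]
contact_force: [0.7, 0.4, -4.6]
gripper_width: 0.334
grasp_force: 57.9
```

>>> {"op": "move_arm", "data": {"plan": [[[-0.188,-0.138,0,0,0,0,1],[-0.188,-0.138,0,0,0,0,1],[-0.188,-0.138,0,0,0,0,1],[-0.188,-0.138,0,0,0,0,1],[-0.088,-0.065,0,0,0,0,1],[0,0,0,0,0,0,1],[0,0,0,0,0,0,1],[0,0,0,0,0,0,1],[0,0,0,0,0,0,1],[0,0,0,0,0,0,1]]]}}

```text
time: 42.6
tool_pos: [0.4746, -0.4276, 0.3087]
tool_rot: [-0.001, 0.68, 0.733, 0.001]
contact_force: [-0.6, 0.2, -5.4]
gripper_width: 0.336
grasp_force: 58.0
```

```bash
python3 - <<'E'
from pl import *
import arm2
st(); p=manip.state()["tool_pos"]
print(R0().inv().apply(np.array([.476,-.4288,.253])-p)/.12)
for n in ("side","top"):
    f=grab(n); np.savez(n[0]+"10.npz",**f); X=cloud(f); m=(np.hypot(X[...,0]-p[0],X[...,1]-p[1])<.045)
    print(n); arm2.run(f)
    for z in np.arange(.165,.31,.02):
        k=m&(abs(X[...,2]-z)<.01)
        if k.sum()>3: print(z.round(3),k.sum(),(np.median(X[k],0)-p).round(4))
s=dict(np.load("s10.npz")); cv2.imwrite("pics/s10.png",cv2.resize(s["pixels"][80:260,320:500],(600,600),interpolation=cv2.INTER_CUBIC))
E
```

```text
t 42.6 p [ 0.4746 -0.4276  0.3087] yaw 94.3 z [-0.     0.003 -1.   ] F [-0.6  0.2 -5.4] w 0.336 gf 58.0 q [-0.85  0.05  1.49  0.    1.61 -0.93]
[-0.01249185  0.01082843  0.46441653]
side
[395 173  17   9 121] dish encl [ 0.4743 -0.4276] 0.0316 mean [ 0.4746 -0.4288] dist 0.1754 ang -145.02 -144.64
0.165 43 [-0.0134  0.0251 -0.1387]
0.185 89 [-0.0132  0.0258 -0.124 ]
0.205 93 [-0.0133  0.0254 -0.104 ]
0.225 94 [-0.0122  0.0257 -0.0826]
0.245 95 [-0.0138  0.025  -0.0633]
0.265 98 [-0.014   0.0251 -0.0442]
0.285 114 [-0.0114  0.0222 -0.0247]
0.305 100 [-0.0072  0.0126 -0.006 ]
top
[431 202  15  22 132] dish encl [ 0.4774 -0.4278] 0.0347 mean [ 0.4778 -0.411 ] dist 0.173 ang -144.35 -149.06
0.165 15 [ 0.0071  0.0253 -0.1368]
0.185 25 [-0.0022  0.027  -0.1235]
0.205 28 [ 0.0005  0.0277 -0.103 ]
0.225 31 [ 0.003   0.0277 -0.0823]
0.245 27 [ 0.0047  0.0284 -0.0641]
0.265 33 [ 0.0082  0.0273 -0.044 ]
0.285 53 [ 0.0099  0.0237 -0.0228]
0.305 28 [ 0.0133  0.0155 -0.0115]
```

View pics/s10.png

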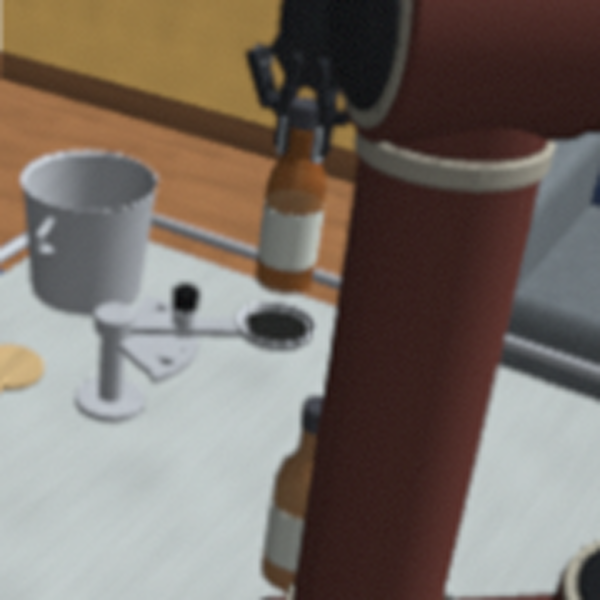

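>>> {"op": "move_arm", "data": {"plan": [[[-0.01,0.01,0.1,0,0,0,1],[0,0,0.1,0,0,0,1],[0,0,0.1,0,0,0,1],[0,0,0.08,0,0,0,1],[0,0,0.05,0,0,0,1],[0,0,0.02,0,0,0,1],[0,0,0,0,0,0,1],[0,0,0,0,0,0,1],[0,0,0,0,0,0,1],[0,0,0,0,0,0,1]]]}}

```text
time: 43.95
tool_pos: [0.4757, -0.4289, 0.2549]
tool_rot: [-0.001, 0.68, 0.733, 0.001]
contact_force: [-0.1, 0.6, -5.3]
gripper_width: 0.333
grasp_force: 58.0
```

```bash
python3 -c "
from pl import *
st()"
```

```text
t 43.95 p [ 0.4757 -0.4289  0.2549] yaw 94.27 z [ 0.     0.003 -1.   ] F [-0.1  0.6 -5.3] w 0.333 gf 58.0 q [-0.85  0.08  1.55  0.    1.52 -0.93]
```

>>> {"op": "move_arm", "data": {"plan": [[[0,0,0.01,0,0,0,1],[0,0,0.01,0,0,0,1],[0,0,0.01,0,0,0,1],[0,0,0.01,0,0,0,1],[0,0,0,0,0,0,1],[0,0,0,0,0,0,1],[0,0,0,0,0,0,1],[0,0,0,0,0,0,1],[0,0,0,0,0,0,1],[0,0,0,0,0,0,1]]]}}

```text
time: 45.2
tool_pos: [0.4757, -0.4288, 0.2499]
tool_rot: [-0.001, 0.68, 0.733, 0.001]
contact_force: [-0.4, -0.4, -4.2]
gripper_width: 0.333
grasp_force: 58.1
```

```bash
python3 -c "
from pl import *
st()"
```

```text
t 45.2 p [ 0.4757 -0.4288  0.2499] yaw 94.27 z [-0.     0.003 -1.   ] F [-0.4 -0.4 -4.2] w 0.333 gf 58.1 q [-0.85  0.08  1.55  0.    1.51 -0.93]
```

>>> {"op": "move_arm", "data": {"plan": [[[0,0,0.007,0,0,0,1],[0,0,0.007,0,0,0,1],[0,0,0,0,0,0,1],[0,0,0,0,0,0,1],[0,0,0,0,0,0,1],[0,0,0,0,0,0,1],[0,0,0,0,0,0,1],[0,0,0,0,0,0,1],[0,0,0,0,0,0,1],[0,0,0,0,0,0,1]]]}}

```text
time: 46.45
tool_pos: [0.476, -0.4293, 0.2498]
tool_rot: [0.0, 0.68, 0.733, 0.001]
contact_force: [0.3, 0.7, 6.2]
gripper_width: 0.334
grasp_force: 58.9
```

```bash
python3 -c "
from pl import *
st()"
```

```text
t 46.45 p [ 0.476  -0.4293  0.2498] yaw 94.27 z [ 0.001  0.001 -1.   ] F [0.3 0.7 6.2] w 0.334 gf 58.9 q [-0.85  0.08  1.55  0.    1.51 -0.93]
```

>>> {"op": "move_arm", "data": {"plan": [[[0,0,0,0,0,0,0.6],[0,0,0,0,0,0,0.5],[0,0,0,0,0,0,0.3],[0,0,0,0,0,0,0],[0,0,0,0,0,0,0],[0,0,-0.2,0,0,0,0],[0,0,-0.3,0,0,0,0],[0,0,-0.3,0,0,0,0],[0,0,-0.3,0,0,0,0],[0,0,0,0,0,0,0]]]}}

```text
time: 47.7
tool_pos: [0.4764, -0.4301, 0.385]
tool_rot: [0.003, 0.68, 0.733, 0.001]
contact_force: [0.6, -0.3, -0.4]
gripper_width: 0.999
grasp_force: 0.0
```

>>> {"op": "move_arm", "data": {"plan": [[[0.2,0.1,0,0,0,0,0],[0.4,0.2,0,0,0,0,0],[0.4,0.2,0,0,0,0,0],[0.4,0.2,0,0,0,0,0],[0.4,0.2,0,0,0,0,0],[0,0,0,0,0,0,0],[0,0,0,0,0,0,0],[0,0,0,0,0,0,0],[0,0,0,0,0,0,0],[0,0,0,0,0,0,0]]]}}

```text
time: 48.95
tool_pos: [0.567, -0.2065, 0.3808]
tool_rot: [-0.001, 0.681, 0.733, 0.001]
contact_force: [0.5, 0.4, -0.6]
gripper_width: 1.0
grasp_force: 0.0
```

```bash
python3 lid2.py; python3 - <<'E'
from pl import *
P=np.array([.476,-.4288]); O=np.array([.618,-.327])
for n in ("side","top"):
    f=grab(n); np.savez(n[0]+"11.npz",**f); X=cloud(f); g=cv2.cvtColor(f["pixels"],cv2.COLOR_BGR2HSV)[...,2]
    m=(np.hypot(X[...,0]-P[0],X[...,1]-P[1])<.06)
    for z in (.13,.16,.19,.21,.265,.295,.307):
        k=m&(abs(X[...,2]-z)<.01)
        if k.sum()>3: print(n,z,k.sum(),(np.median(X[k],0)).round(4), "zmax",X[k][:,2].max().round(3))
    r=np.hypot(X[...,0]-O[0],X[...,1]-O[1]); m=(g<80)&(r>.045)&(r<.105)&(X[...,2]>.12)&(X[...,2]<.185)&(X[...,1]<-.34)
    print("knob",np.percentile(X[m],[5,50,95],axis=0).round(4).tolist() if m.any() else "")
E
```

```text
t 48.95 p [ 0.567  -0.2065  0.3808] yaw 94.2 z [-0.     0.003 -1.   ] F [ 0.5  0.4 -0.6] w 1.0 gf 0.0 q [-0.47 -0.04  1.46  0.    1.72 -0.55]
tcp chest -0.0275 -0.5065 0.3808
2156 lid 1.49 2053 top z 0.106
side 0.13 82 [ 0.4626 -0.4025  0.1304] zmax 0.14
side 0.16 89 [ 0.4619 -0.4028  0.1612] zmax 0.17
side 0.19 91 [ 0.4632 -0.403   0.1894] zmax 0.199
side 0.21 91 [ 0.4624 -0.4037  0.2104] zmax 0.22
side 0.265 45 [ 0.4691 -0.4183  0.2652] zmax 0.275
side 0.295 59 [ 0.4696 -0.4187  0.2969] zmax 0.305
side 0.307 49 [ 0.4725 -0.4229  0.3044] zmax 0.308
knob [[0.545, -0.374, 0.1317], [0.5537, -0.3604, 0.1456], [0.5645, -0.3532, 0.1499]]
top 0.13 28 [ 0.4704 -0.4033  0.1299] zmax 0.14
top 0.16 35 [ 0.4703 -0.404   0.162 ] zmax 0.169
top 0.19 42 [ 0.4698 -0.4037  0.1919] zmax 0.2
top 0.21 45 [ 0.4677 -0.4052  0.2118] zmax 0.22
top 0.265 21 [ 0.4751 -0.4189  0.2633] zmax 0.273
top 0.295 63 [ 0.4744 -0.4235  0.3027] zmax 0.305
top 0.307 117 [ 0.4742 -0.4279  0.3056] zmax 0.311
knob [[0.5448, -0.3825, 0.1463], [0.5555, -0.3744, 0.1509], [0.5667, -0.3639, 0.1552]]
```

```bash
python3 -c "
from plant import manip
print(manip.job_done())"
```

```text
the job is handed in; nothing more can be done
None
```

I handed the job in with no verdict returned. My last checks showed the bar blade and shaker lid (the only tools out) in the closed chest, the holder arm swung to its next hole with the plunger home, and the bottle upright on the dish.

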